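# Swap the bearing pedestal and the motor between their parts trays

## Robot

A 6-joint arm with a two-finger parallel gripper is mounted at the origin on the work surface. World frame = base frame: x ahead of the robot, y to its left, z up, the work surface at z = 0. Lengths are in mm, angles in rad, forces in N, time in s.
With the tool pointing down it reaches from about 275 to 850 mm from the base axis. Payload 19 kg.
Tool frame: the origin (TCP) lies at the very end of the fingers, on their centre line; the grasp point (between the pads) lies 19 mm behind it; z points along the fingers, y is the line along which they close (so a half turn about z gives the same grasp; the last joint's range is limited). The gripper opens to 85 mm and grips with 20 to 120 N. Pads are 22 mm wide; open, the fingers measure 114 mm over their backs; the gripper's body (76 mm by 85 mm) begins 54 mm behind the grasp point. The pads swing forward as they close: fully open they stand 13 mm farther back than shut.
Start: joints at [1.194, 0.15, 1.437, -0, 1.554, -0.134], TCP at [138.248, 558.102, 231.267] pointing down, gripper open.
Joint ranges: [-2.8, 2.8], [-0.68, 2.1], [0.12, 2.68], [-1.39, 4.53], [0.16, 2.79], [-2.81, 2.81]. Speed limits (rad/s): [1.89, 1.89, 2.22, 3.01, 3.01, 3.01].

## Interface

Orientations are given as a unit quaternion [w, x, y, z].
In Python, from workcell import r gives the robot as it stands.
- The arm moves only by the tool play_rows, never from a script. Its argument "commands" is a list of rows, each an object of numbers: "dx", "dy", "dz": the shift along the tool's x, y, z in cm; "wx", "wy", "wz": the turn, a rotation vector about the tool's x, y, z in degrees; "fingers": the closure, from -1 (fully open) to 1 (shut). A call has 1 to 5 rows; each row shifts and turns the commanded pose from where the row before left it, along the tool's axes as they then stand; what a row does not reach is not made up. A row lasts 1/12 s, in which the tool goes at most 41.7 mm and 7.16 degrees, less where a joint would pass 70% of its speed; a pose out of reach is approached as far as the arm can. A call with a gripper value outside its range is refused whole. The fingers move at their own pace and stop on an object; the grip force is fixed at half the most. Time passes only in rows, so rows that do not move let the fingers close. It gives the time, the measured TCP pose, the force, the opening and the grip force at its end, in the units of the state.
- r.get_obs(): the state, without advancing time (a new reading comes with each control period).
- r.capture(name): name is "scene" or "side" or "wrist"; returns a dict with "img" (480x640x3 uint8, red, green, blue), "K" (3x3 intrinsics, pixels), "k1" (the pictures are not rectified: a ray, as slopes to the right and down, at radius r is drawn at 1 + k1 r^2 times it, then the intrinsics apply), "R" (3x3) and "t" (3): a world point X has camera coordinates R X + t; the wrist camera has in their place "T_tool_cam" (4x4, takes a point from camera to tool coordinates, whose origin is the TCP and whose axes are the flange's). Camera axes: x right, y down, z forward; pixel columns grow to the right and rows downward; lengths in mm; the calibration is good to about 2 mm. A picture is of the moment at which its call begins: read the wrist's pose just before it. There is no depth.
- r.finish_job(): hands the job in; it is judged then, once.
The state is a dict: "t": time; "qpos": joint angles; "joint_velocities": joint speeds; "joint_torque": joint torques, N m; "tool_pos": TCP position; "tool_rot": TCP orientation; "force": force on the tool from outside, world axes, zero at the start; "wrist_torque": the same for the moment, N m; "opening": opening from 0.0 (shut) to 1.0 (fully open); "gripper_force": force on a finger pad.
Only numpy, scipy, OpenCV 4.12 (cv2) and the standard library are available. Lean on these libraries where they do the work, as an engineer would, in place of code of your own. Each camera call takes 0.05 s, during which the arm holds its last target. There are 200 camera calls.

## Task

The bearing pedestal and the motor have each been put in the other's parts tray. Swap them, so that each ends up standing flat and upright inside the tray the other came from; the bare rubber mat is free if you need somewhere to park one. Keep both upright, set them down in the trays gently, do not drop them, and leave everything else on the bench where it is.

Things in the scene. Friction and masses are not known exactly. Their poses are not given: they have to be found in the camera images.
- pedestal: bare aluminium bearing pedestal, loose, 0.5 kg: foot 110 x 60 x 14 mm (x, y, z); on its middle an upright body 64 (x) x 36 (y) mm, flat faces across y, rounded top, total height 92 mm; dark bearing 60 mm up. A bolt head 6 mm high on either end of the foot. Grip across the 36 mm, 55 to 80 mm up. Origin: centre of the foot's underside, z up. Starts in tray_a, nearly centred and aligned.
- motor: bare aluminium electric motor, loose, 0.6 kg: foot 110 x 60 x 10 mm (x, y, z); on its middle a square ribbed body 60 (x) x 54 (y) mm, 10 to 66 mm up, flat faces across y; dark round end cap (radius 24) at +x, round nose and shaft at -x, axis 38 mm up. Grip across the 54 mm, 40 to 55 mm up. Origin: centre of the foot's underside, z up. Starts in tray_b, nearly centred and aligned.
- tray_a: shallow open grey plastic tray, fixed to the bench, one of two alike: 136 (x) x 86 (y) mm outside, walls 5 mm, 126 x 76 mm inside; floor 5 mm thick, rim 18 mm above the bench. Origin: centre of its underside, on the bench, z up. The pedestal starts in it, the motor must end in it; either way round is right.
- tray_b: shallow open grey plastic tray, fixed to the bench, one of two alike: 136 (x) x 86 (y) mm outside, walls 5 mm, 126 x 76 mm inside; floor 5 mm thick, rim 18 mm above the bench. Origin: centre of its underside, on the bench, z up. The motor starts in it, the pedestal must end in it; either way round is right.
- mat: bare black rubber mat lying on the bench, fixed, 140 (x) x 100 (y) x 4 mm, nothing on it: a free parking place. Origin: centre of its underside.
- can: bystander: upright grey bottle, 54 mm diameter, 160 mm high; origin under its centre.
- hub_1: bystander: turned aluminium hub like a spool, foot 84 mm and top 72 mm diameter, 95 mm high; origin under its centre.
- hub_2: bystander: the same kind of hub, 80 mm high; origin under its centre.
- wheel: bystander: turned aluminium disc, 96 mm diameter, 40 mm high with its boss; origin under its centre.
- charger: bystander: black box 90 x 130 x 55 mm; origin under its centre.
- jar: bystander: small amber jar with a lid, 56 mm diameter, 70 mm high; origin under its centre.
- bearing: bystander: steel ring lying flat, 56 mm diameter, 30 mm high; origin under its centre.
- tin: bystander: round steel tin, 50 mm diameter, 60 mm high; origin under its centre.
Things that resemble listed ones, but are neither listed nor needed, are in the scene too. Leave any pink look-alike of the tray_b alone.

How it is judged (in metres and radians):
At the end, for the whole second after the job is handed in: The pedestal stands at rest in tray_b and the motor in tray_a: foot flat on the tray's floor (within 3 mm, tilt under 0.06 rad), centre within 14 mm of the tray's centre, long side within 0.25 rad of the tray's (either way round) (horizontal distance between pedestal and tray_b below 0.014 m and z of pedestal in the frame of tray_b between 0.002 and 0.008 m and angle between each of pedestal, motor's own z axis and vertical below 0.06 rad and angle between the x axis of pedestal and the x axis of tray_b, either way round below 0.25 rad and linear speed of each of pedestal, motor below 0.02 m/s and horizontal distance between motor and tray_a below 0.014 m and z of motor in the frame of tray_a between 0.002 and 0.008 m and angle between the x axis of motor and the x axis of tray_a, either way round below 0.25 rad); the robot touches nothing.
It fails at once if the pedestal or the motor dropped: out of the fingers with its foot over 25 mm above the bench ((height (world z) of pedestal above 0.025 m and contact force between pedestal and the fingers below 0.2 N) or (height (world z) of motor above 0.025 m and contact force between motor and the fingers below 0.2 N)).
It fails at once if the pedestal or the motor tipped by more than 0.5 rad (angle between any of pedestal, motor's own z axis and vertical above 0.5 rad).
It fails at once if the pedestal or the motor slammed into a tray (over 60 N) (contact force between any of pedestal, motor and tray_a above 60 N or contact force between any of pedestal, motor and tray_b above 60 N).
It fails at once if another thing on the bench pushed by more than 30 mm or tipped by more than 0.3 rad (distance of any of can, hub_1, hub_2, wheel, charger, jar, bearing, tin from where it was at the start of the episode above 0.03 m or angle between any of can, hub_1, hub_2, wheel, charger, jar, bearing, tin's own z axis and vertical above 0.3 rad).
It also fails if it takes over 72 s, if anything falls off the work surface, if the arm or the gripper's body presses on something with over 40 N, if the wrist force passes 120 N, or if a joint passes its speed limit or range.

## Working session

There is one attempt and no reset: what is moved stays moved. The work goes in short steps, Python scripts to look and compute and a tool call to move; the robot and the scene stay as the last step left them, time stands still between calls to the robot, and variables do not carry over. Pictures are saved under pics/ and viewed, at most 10 in all, crops included, and the job is handed in when it is done.

Besides the shell and the picture viewer there is one more tool, called after "Call:" by a JSON object that holds its "method" and its "body", one argument or row to a line. play_rows: Moves the arm, as the interface text tells. Its arguments: {"type":"object","properties":{"commands":{"type":"array","items":{"type":"object","properties":{"dx":{"type":"number"},"dy":{"type":"number"},"dz":{"type":"number"},"wx":{"type":"number"},"wy":{"type":"number"},"wz":{"type":"number"},"fingers":{"type":"number"}}}}},"required":["commands"]}

```bash
mkdir -p pics; ls; python3 - <<'E'
from workcell import r
import cv2
print(r.get_obs())
for n in ["scene","side"]:
    c=r.capture(n); cv2.imwrite(f"pics/{n}0.png",c["img"][:,:,::-1]); print(n,c["K"].tolist(),c["k1"],c["R"].tolist(),c["t"].tolist())
c=r.capture("wrist"); print(c["T_tool_cam"].tolist(),c["K"].tolist(),c["k1"]); cv2.imwrite("pics/wrist0.png",c["img"][:,:,::-1])
E
```

```text
pics
{'t': 0.0, 'qpos': array([ 1.19402227e+00,  1.50990801e-01,  1.43794628e+00,  1.27831584e-05,
        1.55378176e+00, -1.34010636e-01]), 'joint_velocities': array([ 0.00160638,  0.00088676,  0.00028348,  0.00107004, -0.00097486,
        0.0011815 ]), 'joint_torque': array([ 2.40357251e-03, -7.13033009e+01, -5.70899069e+01,  1.16722122e-04,
        8.54623737e-03,  3.77582160e-05]), 'tool_pos': array([138.16600298, 557.93959751, 230.71490524]), 'tool_rot': array([-1.48435360e-04,  1.21083961e-01,  9.92642109e-01, -5.43216740e-04]), 'force': array([-0.54471111,  0.49836928, -0.47019745]), 'wrist_torque': array([ 0.01427518, -0.01373385, -0.04576496]), 'gripper_force': 0.0, 'opening': 0.9994993249693331}
scene [[508.96489705011254, 0.0, 311.22025192236475], [0.0, 508.96489705011254, 241.78256219110756], [0.0, 0.0, 1.0]] -0.14611587853199207 [[0.6395107264659226, 0.7686758229316295, 0.012787101916000687], [0.5228433565399006, -0.4226725537805447, -0.7402585607763834], [-0.5636141013646822, 0.4800889412609029, -0.6722006792780466]] [-298.67611754864396, -216.58075819615158, 1660.754976835313]
side [[471.8099979351662, 0.0, 329.7445060835536], [0.0, 471.8099979351662, 237.0433807014135], [0.0, 0.0, 1.0]] -0.006113004289424905 [[-0.999674545852995, -0.023769155671490693, 0.009264427250106275], [-0.020316600234380772, 0.5221480626360846, -0.8526128291553556], [0.015428484323627808, -0.8525235644391583, -0.5224610358174355]] [467.0812246754958, 54.414105484823715, 1019.6783482190071]
[[0.0004195630279781781, -0.9455373120890308, -0.3255134642596444, 84.5321004102936], [0.9999998673753419, 0.0002994846374115122, 0.00041899671822770966, -0.9015923489570365], [-0.00029869074891081433, -0.32551359688406434, 0.9455373123401497, -142.14246947302905], [0.0, 0.0, 0.0, 1.0]] [[336.4132369805342, 0.0, 323.8479712724542], [0.0, 336.4132369805342, 239.8402804007021], [0.0, 0.0, 1.0]] 0.016273697846232223
```

View pics/scene0.png

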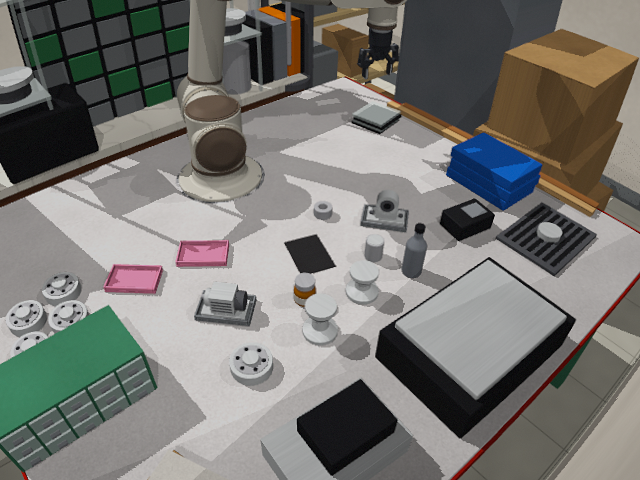

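View pics/side0.png

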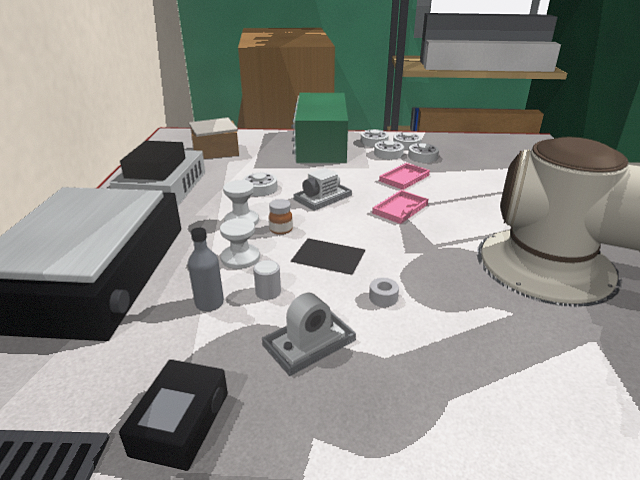

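The scene view shows the pedestal in a grey tray at (385,213) and the motor in a grey tray at (225,300). The black mat is at (310,253). Two pink look-alike trays at (203,253) and (134,278) are empty, so they are ruled out. In the side view the pedestal is at (309,335) and the motor at (322,190).

```bash
cat > h.py <<'E'
import numpy as np, cv2
from workcell import r
from scipy.spatial.transform import Rotation as Ro
def rot(o): w,x,y,z=o["tool_rot"]; return Ro.from_quat([x,y,z,w]).as_matrix()
def cam(name):
    o=r.get_obs(); c=r.capture(name)
    if name=="wrist":
        T=np.eye(4); T[:3,:3]=rot(o); T[:3,3]=o["tool_pos"]; W=T@c["T_tool_cam"]
        c["R"]=W[:3,:3].T; c["t"]=-c["R"]@W[:3,3]
    return c
def ray(c,uv):
    d=np.array([c["k1"],0,0,0,0],float)
    n=cv2.undistortPoints(np.array(uv,float).reshape(-1,1,2),c["K"],d)[:,0]
    D=np.c_[n,np.ones(len(n))]@c["R"]; return -c["R"].T@c["t"],D
def onz(c,uv,z):
    C,D=ray(c,uv); return C+D*((z-C[2])/D[:,2])[:,None]
def proj(c,X):
    return cv2.projectPoints(np.array(X,float).reshape(-1,1,3),cv2.Rodrigues(c["R"])[0],c["t"],c["K"],np.array([c["k1"],0,0,0,0],float))[0][:,0]
E
python3 - <<'E'
from h import *
c=cam("scene"); s=cam("side")
P=lambda c,d:[print(k,onz(c,[uv],z)[0].round()) for k,(uv,z) in d.items()]
P(c,dict(peda=((385,217),15),motor=((225,308),15),mat=((310,253),4),ring=((323,211),15),tin=((374,257),0),can=((413,272),0),jar=((305,298),0),hub2=((362,295),0),hub1=((320,335),0),wheel=((251,370),10),pink=((203,253),5),charger=((467,218),55)))
print(); P(s,dict(peda=((309,345),15),motor=((323,195),15),mat=((328,256),4),tin=((267,292),0),can=((208,302),0),ring=((384,300),0),jar=((280,228),0)))
E
```

```text
peda [501. 253.  15.]
motor [ 500. -300.   15.]
mat [472.  -8.   4.]
ring [366. 129.  15.]
tin [591. 120.   0.]
can [698. 160.   0.]
jar [ 587. -120.    0.]
hub2 [670.  -2.  -0.]
hub1 [ 698. -166.   -0.]
wheel [ 682. -350.   10.]
pink [ 289. -236.    5.]
charger [683. 397.  55.]

peda [495. 281.  15.]
motor [ 492. -275.   15.]
mat [471.  -0.   4.]
tin [587. 124.   0.]
can [695. 159.   0.]
ring [360. 141.   0.]
jar [ 590. -123.    0.]
```

Call:
{"method": "play_rows", "body": {
  "commands": [
    {"dx": -2.8, "dy": -1.3, "dz": -0.2, "fingers": -1},
    {"dx": -2.8, "dy": -1.3, "dz": -0.2, "fingers": -1},
    {"dx": -2.8, "dy": -1.3, "dz": -0.2, "fingers": -1},
    {"dx": -2.8, "dy": -1.3, "dz": -0.2, "fingers": -1},
    {"dx": -2.8, "dy": -1.3, "dz": -0.2, "fingers": -1}
  ]
}}

```text
invalid input at $.commands[0]: expected keys dx, dy, dz, wx, wy, wz, fingers
```

Call:
{"method": "play_rows", "body": {
  "commands": [
    {"dx": -2.8, "dy": -1.3, "dz": -0.2, "fingers": -1},
    {"dx": -2.8, "dy": -1.3, "dz": -0.2, "fingers": -1},
    {"dx": -2.8, "dy": -1.3, "dz": -0.2, "fingers": -1},
    {"dx": -2.8, "dy": -1.3, "dz": -0.2, "fingers": -1},
    {"dx": -2.8, "dy": -1.3, "dz": -0.2, "fingers": -1}
  ]
}}

```text
invalid input at $.commands[0]: expected keys dx, dy, dz, wx, wy, wz, fingers
```

Call:
{"method": "play_rows", "body": {
  "commands": [
    {"dx": -2.8, "dy": -1.3, "dz": -0.2, "fingers": -1},
    {"dx": -2.8, "dy": -1.3, "dz": -0.2, "fingers": -1},
    {"dx": -2.8, "dy": -1.3, "dz": -0.2, "fingers": -1},
    {"dx": -2.8, "dy": -1.3, "dz": -0.2, "fingers": -1},
    {"dx": 0, "dy": 0, "dz": 0, "fingers": -1}
  ]
}}

```text
invalid input at $.commands[0]: expected keys dx, dy, dz, wx, wy, wz, fingers
```

```bash
python3 - <<'E'
from h import *
o=r.get_obs(); print(o["t"],o["tool_pos"],o["tool_rot"])
c=cam("wrist"); np.save("ca.npy",c,allow_pickle=True); cv2.imwrite("pics/w1.png",c["img"][:,:,::-1])
E
```

```text
0.25 [138.22579187 558.0078349  230.99048425] [-6.67700267e-05  1.21104366e-01  9.92639728e-01 -3.15309696e-04]
```

View pics/w1.png

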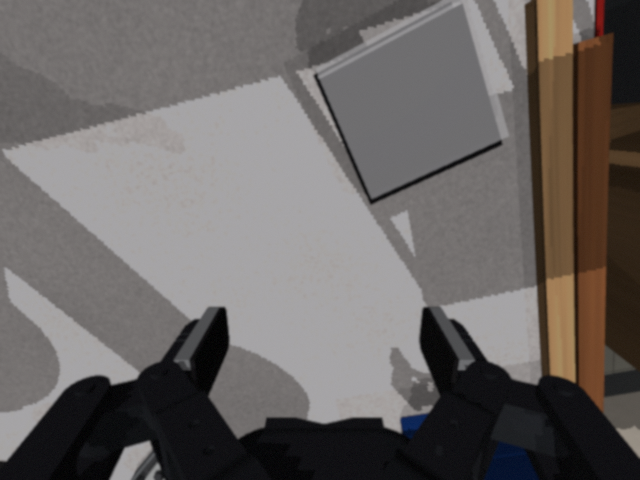

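The wrist view shows the fingers at the bottom (about row 310 and below), so objects should sit a bit above that. The moves were refused because every key is required, so I am resending them.

Call:
{"method": "play_rows", "body": {
  "commands": [
    {"dx": -3.0, "dy": -1.3, "dz": -0.35, "wx": 0, "wy": 0, "wz": 0, "fingers": -1},
    {"dx": -3.0, "dy": -1.3, "dz": -0.35, "wx": 0, "wy": 0, "wz": 0, "fingers": -1},
    {"dx": -3.0, "dy": -1.3, "dz": -0.35, "wx": 0, "wy": 0, "wz": 0, "fingers": -1},
    {"dx": -3.0, "dy": -1.3, "dz": -0.35, "wx": 0, "wy": 0, "wz": 0, "fingers": -1},
    {"dx": -3.0, "dy": -1.3, "dz": -0.35, "wx": 0, "wy": 0, "wz": 0, "fingers": -1}
  ]
}}

```text
t: 0.72
tool_pos: [269.1, 457.8, 249.0]
tool_rot: [0.0, 0.121, 0.993, -0.0]
force: [0.6, -0.0, 0.3]
opening: 0.996
gripper_force: 0.0
```

Call:
{"method": "play_rows", "body": {
  "commands": [
    {"dx": -3.0, "dy": -1.3, "dz": -0.35, "wx": 0, "wy": 0, "wz": 0, "fingers": -1},
    {"dx": -3.0, "dy": -1.3, "dz": -0.35, "wx": 0, "wy": 0, "wz": 0, "fingers": -1},
    {"dx": -3.0, "dy": -1.3, "dz": -0.35, "wx": 0, "wy": 0, "wz": 0, "fingers": -1},
    {"dx": -3.0, "dy": -1.3, "dz": -0.35, "wx": 0, "wy": 0, "wz": 0, "fingers": -1},
    {"dx": -3.0, "dy": -1.3, "dz": -0.35, "wx": 0, "wy": 0, "wz": 0, "fingers": -1}
  ]
}}

```text
t: 1.13
tool_pos: [399.2, 358.6, 266.5]
tool_rot: [0.0, 0.121, 0.993, 0.0]
force: [0.7, 0.1, -0.4]
opening: 0.999
gripper_force: 0.0
```

Call:
{"method": "play_rows", "body": {
  "commands": [
    {"dx": -3.0, "dy": -1.3, "dz": -0.35, "wx": 0, "wy": 0, "wz": 0, "fingers": -1},
    {"dx": -3.0, "dy": -1.3, "dz": -0.35, "wx": 0, "wy": 0, "wz": 0, "fingers": -1},
    {"dx": -3.0, "dy": -1.3, "dz": -0.35, "wx": 0, "wy": 0, "wz": 0, "fingers": -1},
    {"dx": -3.0, "dy": -1.3, "dz": -0.35, "wx": 0, "wy": 0, "wz": 0, "fingers": -1},
    {"dx": 0, "dy": 0, "dz": 0, "wx": 0, "wy": 0, "wz": 0, "fingers": -1}
  ]
}}

```text
t: 1.55
tool_pos: [505.8, 277.2, 280.2]
tool_rot: [0.0, 0.123, 0.992, -0.001]
force: [0.3, -0.5, -1.0]
opening: 1.0
gripper_force: 0.0
```

```bash
python3 - <<'E'
from h import *
o=r.get_obs(); print(o["t"],o["tool_pos"],o["tool_rot"],o["joint_velocities"].max())
c=cam("wrist"); np.save("ca.npy",c,allow_pickle=True); cv2.imwrite("pics/w2.png",c["img"][:,:,::-1])
E
```

```text
1.55 [505.79502336 277.16689516 280.17938493] [ 4.23764783e-04  1.22909027e-01  9.92417706e-01 -5.37647631e-04] 0.07884830370278476
```

View pics/w2.png

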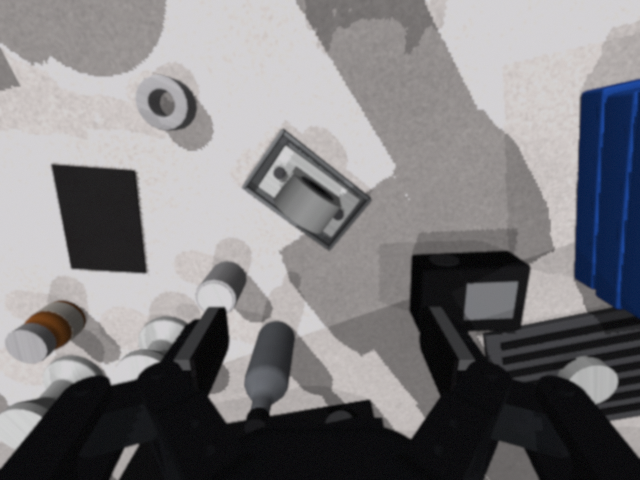

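The tray_a rim corners are near (283,131), (245,187), (330,249) and (371,198). The pedestal's bolt heads are near (279,172) and (338,213). The mat is at (100,218). I'll check these in an enlarged crop.

```bash
python3 - <<'E'
from h import *
c=np.load("ca.npy",allow_pickle=True).item()
im=c["img"][115:265,225:400,::-1]; cv2.imwrite("pics/w2c.png",cv2.resize(im,None,fx=4,fy=4,interpolation=cv2.INTER_CUBIC))
P=onz(c,[(283,131),(245,187),(330,249),(371,198)],18); print(P.round(1)); print(P.mean(0),[np.linalg.norm(P[i]-P[i-1]).round(1) for i in range(4)])
B=onz(c,[(279,172),(338,213)],20);print(B.round(1),B.mean(0)); 
for v in (P[2]-P[1],P[3]-P[0],B[1]-B[0]): print(np.arctan2(v[1],v[0]))
E
```

```text
[[420.  249.6  18. ]
 [470.4 187.1  18. ]
 [572.8 267.4  18. ]
 [520.5 331.7  18. ]]
[495.93399589 258.95060911  18.        ] [np.float64(129.8), np.float64(80.3), np.float64(130.2), np.float64(82.8)]
[[463.  232.2  20. ]
 [528.5 288.4  20. ]] [495.75853937 260.31705303  20.        ]
0.6653160746960168
0.684623936130371
0.708797337202927
```

View pics/w2c.png

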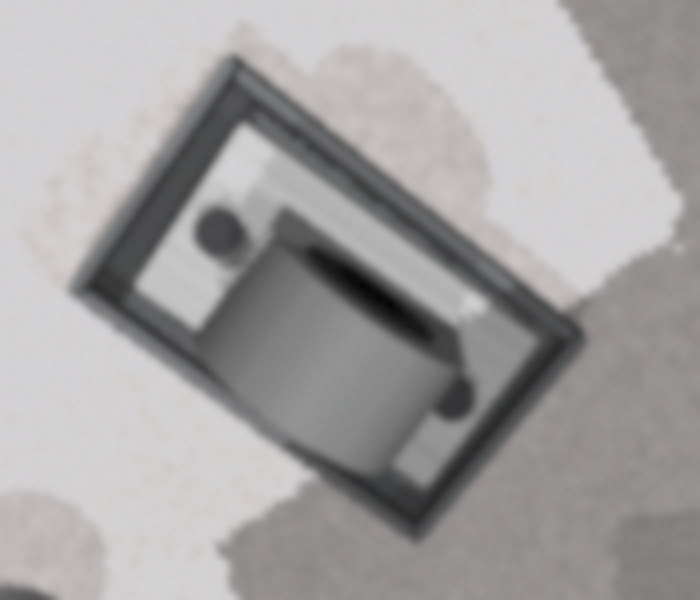

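```bash
cat >> h.py <<'E'
def go(x,y,z,yaw):
    """needed move: world target TCP + yaw of tool y; prints tool-frame shift cm (initial axes) and wz deg"""
    o=r.get_obs(); M=rot(o); v=np.array([x,y,z])-o["tool_pos"]; y0=np.arctan2(M[1,1],M[0,1])
    d=(yaw-y0+np.pi)%(2*np.pi)-np.pi
    print("t",round(o["t"],2),"pos",o["tool_pos"].round(1),"yaw",y0.round(3),"shift cm",(M.T@v/10).round(2),"wz",np.degrees(-d).round(1),"q",o["qpos"].round(2),"tilt",np.degrees(np.arccos(-M[2,2])).round(2))
def rect(c,uv,z):
    P=onz(c,uv,z); m=cv2.minAreaRect(P[:,:2].astype(np.float32)); a=[P[(i+1)%4]-P[i] for i in range(4)]; L=sorted(a,key=np.linalg.norm)
    print("ctr",P.mean(0).round(1),"sides",[np.linalg.norm(v).round(1) for v in a],"yaws",[np.mod(np.arctan2(v[1],v[0]),np.pi).round(3) for v in L[2:]])
E
python3 - <<'E'
from h import *
c=np.load("ca.npy",allow_pickle=True).item()
rect(c,[(283.3,129.3),(243,187),(328.8,250),(370.8,199.3)],18)
B=onz(c,[(280,172.5),(338.8,213.8)],25);print(B,B.mean(0),np.arctan2(*(B[1]-B[0])[1::-1]))
# cross-check with scene camera triangulation of dome? project tray ctr
s=cam("scene"); d=cam("side")
e=np.array([np.cos(.68),np.sin(.68),0]);n=np.array([-e[1],e[0],0]);C=np.array([496,259,18])
print(proj(s,[C+a*68*e+b*43*n for a in(-1,1) for b in(-1,1)]).round(),proj(d,[C+a*68*e+b*43*n for a in(-1,1) for b in(-1,1)]).round())
go(496,260,150,.69+np.pi/2)
E
```

```text
ctr [496. 258.  18.] sides [np.float64(83.5), np.float64(131.7), np.float64(83.5), np.float64(131.4)] yaws [np.float64(0.661), np.float64(0.661)]
[[463.35788595 234.01245134  25.        ]
 [528.41098125 289.21578787  25.        ]] [495.8844336  261.61411961  25.        ] 0.703674294766483
[[361. 221.]
 [364. 203.]
 [407. 227.]
 [409. 209.]] [[326. 305.]
 [356. 332.]
 [261. 337.]
 [290. 368.]]
t 1.7 pos [502.1 280.4 280. ] yaw 1.327 shift cm [ 0.09 -2.12 13.  ] wz -53.5 q [ 0.38  0.14  1.35  0.    1.65 -0.95] tilt 0.04
```

Call:
{"method": "play_rows", "body": {
  "commands": [
    {"dx": 0, "dy": -2.1, "dz": 0, "wx": 0, "wy": 0, "wz": 0, "fingers": -1},
    {"dx": 0, "dy": 0, "dz": 0.6, "wx": 0, "wy": 0, "wz": -6.7, "fingers": -1},
    {"dx": 0, "dy": 0, "dz": 0.6, "wx": 0, "wy": 0, "wz": -6.7, "fingers": -1},
    {"dx": 0, "dy": 0, "dz": 0.6, "wx": 0, "wy": 0, "wz": -6.7, "fingers": -1},
    {"dx": 0, "dy": 0, "dz": 0.6, "wx": 0, "wy": 0, "wz": -6.7, "fingers": -1}
  ]
}}

```text
t: 2.12
tool_pos: [496.1, 261.0, 256.2]
tool_rot: [0.0, -0.116, 0.993, 0.0]
force: [-0.3, 0.5, -1.0]
opening: 0.998
gripper_force: 0.0
```

Call:
{"method": "play_rows", "body": {
  "commands": [
    {"dx": 0, "dy": 0, "dz": 0.6, "wx": 0, "wy": 0, "wz": -6.7, "fingers": -1},
    {"dx": 0, "dy": 0, "dz": 0.6, "wx": 0, "wy": 0, "wz": -6.7, "fingers": -1},
    {"dx": 0, "dy": 0, "dz": 0.6, "wx": 0, "wy": 0, "wz": -6.7, "fingers": -1},
    {"dx": 0, "dy": 0, "dz": 0.6, "wx": 0, "wy": 0, "wz": -6.7, "fingers": -1},
    {"dx": 0, "dy": 0, "dz": 0, "wx": 0, "wy": 0, "wz": 0, "fingers": -1}
  ]
}}

```text
t: 2.53
tool_pos: [495.8, 260.9, 231.3]
tool_rot: [-0.001, -0.343, 0.939, 0.0]
force: [1.2, -0.2, 0.4]
opening: 1.0
gripper_force: 0.0
```

Call:
{"method": "play_rows", "body": {
  "commands": [
    {"dx": 0, "dy": 0, "dz": 0, "wx": 0, "wy": 0, "wz": 0, "fingers": -1},
    {"dx": 0, "dy": 0, "dz": 0, "wx": 0, "wy": 0, "wz": 0, "fingers": -1}
  ]
}}

```text
t: 2.7
tool_pos: [496.7, 260.6, 232.8]
tool_rot: [0.0, -0.338, 0.941, -0.0]
force: [0.8, -0.5, 1.2]
opening: 1.001
gripper_force: 0.0
```

```bash
python3 - <<'E'
from h import *
go(496,260,150,.69+np.pi/2)
c=cam("wrist"); np.save("ca2.npy",c,allow_pickle=True); cv2.imwrite("pics/w3.png",c["img"][:,:,::-1])
E
```

```text
t 2.7 pos [496.7 260.6 232.8] yaw 2.26 shift cm [0.1  0.   8.28] wz -0.0 q [ 0.35  0.12  1.47 -0.    1.55 -1.91] tilt 0.02
```

View pics/w3.png

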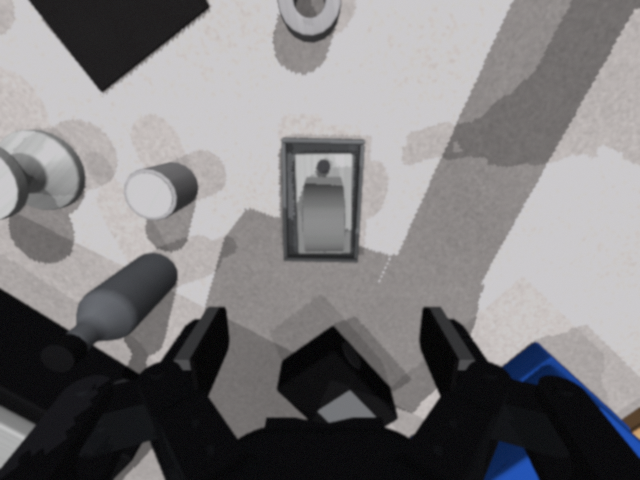

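The tray and pedestal are nearly square to the tool. The tray corners are (281,138), (365,138), (358,261) and (284,261). The body spans columns 301 to 344, the bolt is at (323,166), and the body's near and far ends are at about rows 180 and 250.

```bash
python3 - <<'E'
from h import *
c=np.load("ca2.npy",allow_pickle=True).item()
rect(c,[(281,138),(365,138),(358,261),(284,261)],18)
g=cv2.cvtColor(c["img"],cv2.COLOR_RGB2GRAY)
print(g[120:275:1,323].tolist()); print(g[200,270:380].tolist())
print(onz(c,[(323,166)],25), proj(c,[[495,260,97],[495+np.cos(.69)*32,260+np.sin(.69)*32,65],[495-np.cos(.69)*32,260-np.sin(.69)*32,65],[495-np.cos(.69)*55,260-np.sin(.69)*55,19]]))
E
```

```text
ctr [495.1 256.6  18. ] sides [np.float64(85.2), np.float64(135.0), np.float64(84.9), np.float64(135.0)] yaws [np.float64(0.673), np.float64(0.671)]
[200, 201, 202, 201, 199, 198, 198, 197, 197, 196, 198, 197, 199, 196, 184, 174, 170, 157, 133, 117, 115, 111, 95, 79, 69, 72, 72, 72, 71, 71, 63, 61, 77, 115, 158, 179, 186, 184, 169, 134, 95, 76, 71, 70, 71, 70, 72, 70, 70, 70, 67, 63, 64, 76, 86, 90, 98, 111, 119, 123, 124, 123, 122, 115, 96, 78, 73, 76, 80, 83, 85, 87, 90, 94, 96, 98, 100, 105, 107, 108, 109, 113, 114, 114, 116, 118, 121, 124, 127, 129, 132, 134, 134, 135, 136, 136, 136, 137, 138, 138, 140, 139, 139, 139, 139, 138, 138, 139, 139, 138, 137, 137, 137, 136, 135, 134, 132, 131, 129, 129, 130, 128, 127, 124, 122, 118, 116, 112, 106, 103, 100, 107, 107, 90, 62, 45, 39, 43, 55, 71, 83, 100, 124, 138, 143, 144, 146, 145, 143, 141, 140, 138, 138, 136, 136]
[200, 201, 202, 202, 201, 201, 201, 200, 196, 180, 156, 131, 116, 113, 114, 103, 85, 77, 89, 99, 102, 102, 103, 98, 89, 98, 131, 159, 158, 142, 129, 121, 115, 112, 111, 109, 110, 111, 109, 109, 111, 111, 110, 109, 110, 110, 109, 110, 111, 111, 111, 111, 110, 109, 109, 110, 110, 110, 110, 111, 110, 110, 110, 110, 111, 111, 110, 109, 110, 110, 110, 110, 111, 117, 133, 152, 166, 171, 172, 172, 160, 130, 95, 71, 56, 49, 49, 70, 88, 99, 111, 133, 159, 174, 178, 177, 178, 178, 180, 180, 180, 180, 180, 181, 181, 179, 178, 176, 177, 179]
[[463.19513071 231.83085744  25.        ]] [[324.61114911 226.10424114]
 [324.51145241 247.95138458]
 [324.53756666 182.75503563]
 [324.43995041 152.85855604]]
```

Everything checks: the tray measures 85 x 135, its centre is (495,257) at yaw 0.672, and the pedestal centre is about (495,260). Next I descend and grip.

Call:
{"method": "play_rows", "body": {
  "commands": [
    {"dx": 0.2, "dy": 0, "dz": 3.6, "wx": 0, "wy": 0, "wz": 0, "fingers": -1},
    {"dx": 0, "dy": 0, "dz": 3.6, "wx": 0, "wy": 0, "wz": 0, "fingers": -1},
    {"dx": 0, "dy": 0, "dz": 3.6, "wx": 0, "wy": 0, "wz": 0, "fingers": -1},
    {"dx": 0, "dy": 0, "dz": 3.6, "wx": 0, "wy": 0, "wz": 0, "fingers": -1},
    {"dx": 0, "dy": 0, "dz": 3.6, "wx": 0, "wy": 0, "wz": 0, "fingers": -1}
  ]
}}

```text
t: 3.17
tool_pos: [495.5, 258.9, 51.3]
tool_rot: [0.001, -0.338, 0.941, -0.0]
force: [0.9, 0.9, -0.9]
opening: 1.0
gripper_force: 0.0
```

Call:
{"method": "play_rows", "body": {
  "commands": [
    {"dx": 0, "dy": 0, "dz": 0, "wx": 0, "wy": 0, "wz": 0, "fingers": 0.0},
    {"dx": 0, "dy": 0, "dz": 0, "wx": 0, "wy": 0, "wz": 0, "fingers": 1},
    {"dx": 0, "dy": 0, "dz": 0, "wx": 0, "wy": 0, "wz": 0, "fingers": 1},
    {"dx": 0, "dy": 0, "dz": 0, "wx": 0, "wy": 0, "wz": 0, "fingers": 1},
    {"dx": 0, "dy": 0, "dz": 0, "wx": 0, "wy": 0, "wz": 0, "fingers": 1}
  ]
}}

```text
t: 3.58
tool_pos: [496.8, 259.4, 55.0]
tool_rot: [0.002, -0.339, 0.941, 0.0]
force: [-2.5, 0.7, 8.6]
opening: 0.41
gripper_force: 60.6
```

Call:
{"method": "play_rows", "body": {
  "commands": [
    {"dx": 0, "dy": 0, "dz": 0, "wx": 0, "wy": 0, "wz": 0, "fingers": 1},
    {"dx": 0, "dy": 0, "dz": 0, "wx": 0, "wy": 0, "wz": 0, "fingers": 1},
    {"dx": 0, "dy": 0, "dz": 0, "wx": 0, "wy": 0, "wz": 0, "fingers": 1},
    {"dx": 0, "dy": 0, "dz": 0, "wx": 0, "wy": 0, "wz": 0, "fingers": 1},
    {"dx": 0, "dy": 0, "dz": 0, "wx": 0, "wy": 0, "wz": 0, "fingers": 1}
  ]
}}

```text
t: 4.0
tool_pos: [496.9, 259.4, 55.0]
tool_rot: [0.002, -0.339, 0.941, 0.0]
force: [-1.2, 1.1, 8.5]
opening: 0.416
gripper_force: 60.5
```

Call:
{"method": "play_rows", "body": {
  "commands": [
    {"dx": 0, "dy": 0, "dz": -0.5, "wx": 0, "wy": 0, "wz": 0, "fingers": 1},
    {"dx": 0, "dy": 0, "dz": -1, "wx": 0, "wy": 0, "wz": 0, "fingers": 1},
    {"dx": 0, "dy": 0, "dz": -2, "wx": 0, "wy": 0, "wz": 0, "fingers": 1},
    {"dx": 0, "dy": 0, "dz": -2, "wx": 0, "wy": 0, "wz": 0, "fingers": 1},
    {"dx": 0, "dy": 0, "dz": -2, "wx": 0, "wy": 0, "wz": 0, "fingers": 1}
  ]
}}

```text
t: 4.42
tool_pos: [495.5, 258.8, 129.5]
tool_rot: [0.0, -0.339, 0.941, -0.0]
force: [0.7, 0.4, -3.6]
opening: 0.416
gripper_force: 60.4
```

Call:
{"method": "play_rows", "body": {
  "commands": [
    {"dx": 0, "dy": 0, "dz": -2, "wx": 0, "wy": 0, "wz": 0, "fingers": 1},
    {"dx": 0, "dy": 0, "dz": -1, "wx": 0, "wy": 0, "wz": 0, "fingers": 1},
    {"dx": 0, "dy": 0, "dz": 0, "wx": 0, "wy": 0, "wz": 0, "fingers": 1},
    {"dx": 0, "dy": 0, "dz": 0, "wx": 0, "wy": 0, "wz": 0, "fingers": 1}
  ]
}}

```text
t: 4.75
tool_pos: [495.6, 258.8, 157.5]
tool_rot: [0.0, -0.339, 0.941, -0.0]
force: [0.0, 0.6, -5.7]
opening: 0.419
gripper_force: 60.8
```

```bash
python3 - <<'E'
from h import *
c=np.load("ca.npy",allow_pickle=True).item()
rect(c,[(52,164),(136,171),(147,272),(71,268)],4)
go(472,-5,160,2.26); go(472,-5,160,np.pi/2)
c=cam("side"); cv2.imwrite("pics/s2.png",c["img"][100:450,130:590,::-1])
E
```

```text
ctr [470.1  -8.    4. ] sides [np.float64(99.2), np.float64(135.5), np.float64(100.1), np.float64(137.4)] yaws [np.float64(2.823), np.float64(2.816)]
t 4.75 pos [495.6 258.8 157.5] yaw 2.263 shift cm [ 18.66 -18.79  -0.26] wz 0.2 q [ 0.34  0.15  1.58 -0.    1.4  -1.92] tilt 0.04
t 4.75 pos [495.6 258.8 157.5] yaw 2.263 shift cm [ 18.66 -18.79  -0.26] wz 39.7 q [ 0.34  0.15  1.58 -0.    1.4  -1.92] tilt 0.04
```

View pics/s2.png

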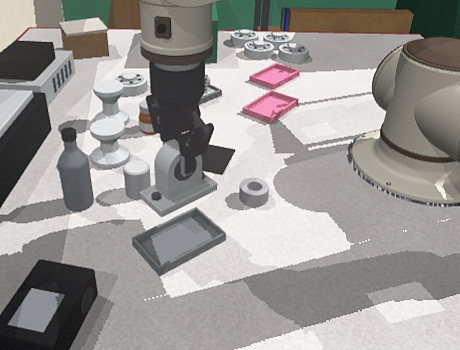

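The pedestal hangs level in the fingers and tray_a is empty. Now I carry it to the mat.

Call:
{"method": "play_rows", "body": {
  "commands": [
    {"dx": 1.2, "dy": -1.2, "dz": 0, "wx": 0, "wy": 0, "wz": 0, "fingers": 1},
    {"dx": 1.9, "dy": -1.9, "dz": 0, "wx": 0, "wy": 0, "wz": 0, "fingers": 1},
    {"dx": 2.2, "dy": -2.2, "dz": 0, "wx": 0, "wy": 0, "wz": 0, "fingers": 1},
    {"dx": 2.2, "dy": -2.2, "dz": 0, "wx": 0, "wy": 0, "wz": 0, "fingers": 1},
    {"dx": 2.2, "dy": -2.2, "dz": 0, "wx": 0, "wy": 0, "wz": 0, "fingers": 1}
  ]
}}

```text
t: 5.22
tool_pos: [481.9, 121.0, 155.8]
tool_rot: [-0.001, -0.34, 0.941, 0.0]
force: [1.2, 0.2, -3.9]
opening: 0.415
gripper_force: 60.8
```

Call:
{"method": "play_rows", "body": {
  "commands": [
    {"dx": 2.2, "dy": -2.2, "dz": 0, "wx": 0, "wy": 0, "wz": 0, "fingers": 1},
    {"dx": 2.2, "dy": -2.2, "dz": 0, "wx": 0, "wy": 0, "wz": 0, "fingers": 1},
    {"dx": 1.9, "dy": -1.9, "dz": 0, "wx": 0, "wy": 0, "wz": 0, "fingers": 1},
    {"dx": 1.8, "dy": -1.9, "dz": 0, "wx": 0, "wy": 0, "wz": 0, "fingers": 1},
    {"dx": 0.9, "dy": -1.0, "dz": 0, "wx": 0, "wy": 0, "wz": 3, "fingers": 1}
  ]
}}

```text
t: 5.63
tool_pos: [471.4, -8.4, 156.0]
tool_rot: [-0.001, -0.315, 0.949, 0.0]
force: [0.3, 0.8, -4.3]
opening: 0.412
gripper_force: 61.0
```

Call:
{"method": "play_rows", "body": {
  "commands": [
    {"dx": 0, "dy": 0, "dz": 0, "wx": 0, "wy": 0, "wz": 6, "fingers": 1},
    {"dx": 0, "dy": 0, "dz": 0, "wx": 0, "wy": 0, "wz": 6, "fingers": 1},
    {"dx": 0, "dy": 0, "dz": 0, "wx": 0, "wy": 0, "wz": 6, "fingers": 1},
    {"dx": 0, "dy": 0, "dz": 0, "wx": 0, "wy": 0, "wz": 6, "fingers": 1},
    {"dx": 0, "dy": 0, "dz": 0, "wx": 0, "wy": 0, "wz": 6, "fingers": 1}
  ]
}}

```text
t: 6.05
tool_pos: [471.8, -6.0, 155.9]
tool_rot: [-0.001, -0.056, 0.998, 0.0]
force: [0.1, -0.8, -4.1]
opening: 0.417
gripper_force: 61.1
```

Call:
{"method": "play_rows", "body": {
  "commands": [
    {"dx": 0, "dy": 0, "dz": 0, "wx": 0, "wy": 0, "wz": 6, "fingers": 1},
    {"dx": 0, "dy": 0, "dz": 0, "wx": 0, "wy": 0, "wz": 6, "fingers": 1},
    {"dx": 0, "dy": 0, "dz": 0, "wx": 0, "wy": 0, "wz": 6, "fingers": 1},
    {"dx": 0, "dy": 0, "dz": 0, "wx": 0, "wy": 0, "wz": 5, "fingers": 1},
    {"dx": 0, "dy": 0, "dz": 0, "wx": 0, "wy": 0, "wz": 2, "fingers": 1}
  ]
}}

```text
t: 6.47
tool_pos: [471.8, -6.0, 156.0]
tool_rot: [-0.001, 0.162, 0.987, -0.0]
force: [-0.1, 0.3, -4.4]
opening: 0.413
gripper_force: 61.1
```

Call:
{"method": "play_rows", "body": {
  "commands": [
    {"dx": 0, "dy": 0, "dz": 0, "wx": 0, "wy": 0, "wz": 0, "fingers": 1},
    {"dx": 0, "dy": 0, "dz": 0, "wx": 0, "wy": 0, "wz": 0, "fingers": 1},
    {"dx": 0, "dy": 0, "dz": 0, "wx": 0, "wy": 0, "wz": 0, "fingers": 1}
  ]
}}

```text
t: 6.72
tool_pos: [472.1, -6.0, 156.7]
tool_rot: [-0.001, 0.158, 0.987, -0.0]
force: [0.1, -1.0, -5.3]
opening: 0.417
gripper_force: 61.1
```

```bash
python3 - <<'E'
from h import *
go(471,-5,55,1.25)
E
```

```text
t 6.72 pos [472.1  -6.  156.7] yaw 1.253 shift cm [ 0.13  0.07 10.17] wz 0.2 q [-0.18 -0.03  1.78 -0.    1.39 -1.43] tilt 0.06
```

Call:
{"method": "play_rows", "body": {
  "commands": [
    {"dx": 0, "dy": 0, "dz": 2.2, "wx": 0, "wy": 0, "wz": 0, "fingers": 1},
    {"dx": 0, "dy": 0, "dz": 2.5, "wx": 0, "wy": 0, "wz": 0, "fingers": 1},
    {"dx": 0, "dy": 0, "dz": 2.5, "wx": 0, "wy": 0, "wz": 0, "fingers": 1},
    {"dx": 0, "dy": 0, "dz": 1.5, "wx": 0, "wy": 0, "wz": 0, "fingers": 1},
    {"dx": 0, "dy": 0, "dz": 0.7, "wx": 0, "wy": 0, "wz": 0, "fingers": 1}
  ]
}}

```text
t: 7.13
tool_pos: [471.1, -5.9, 61.0]
tool_rot: [-0.002, 0.159, 0.987, -0.0]
force: [-0.3, 0.7, -4.3]
opening: 0.419
gripper_force: 60.8
```

Call:
{"method": "play_rows", "body": {
  "commands": [
    {"dx": 0, "dy": 0, "dz": 0.3, "wx": 0, "wy": 0, "wz": 0, "fingers": 1},
    {"dx": 0, "dy": 0, "dz": 0.2, "wx": 0, "wy": 0, "wz": 0, "fingers": 1},
    {"dx": 0, "dy": 0, "dz": 0.2, "wx": 0, "wy": 0, "wz": 0, "fingers": 1},
    {"dx": 0, "dy": 0, "dz": 0, "wx": 0, "wy": 0, "wz": 0, "fingers": 1}
  ]
}}

```text
t: 7.47
tool_pos: [472.8, -6.1, 56.8]
tool_rot: [0.0, 0.159, 0.987, -0.0]
force: [0.5, -0.1, -4.5]
opening: 0.419
gripper_force: 60.8
```

Call:
{"method": "play_rows", "body": {
  "commands": [
    {"dx": 0, "dy": 0, "dz": 0.15, "wx": 0, "wy": 0, "wz": 0, "fingers": 1},
    {"dx": 0, "dy": 0, "dz": 0.15, "wx": 0, "wy": 0, "wz": 0, "fingers": 1},
    {"dx": 0, "dy": 0, "dz": 0, "wx": 0, "wy": 0, "wz": 0, "fingers": 1}
  ]
}}

```text
t: 7.72
tool_pos: [472.8, -6.1, 54.1]
tool_rot: [0.001, 0.159, 0.987, -0.0]
force: [-2.8, 2.2, 5.2]
opening: 0.413
gripper_force: 61.9
```

Call:
{"method": "play_rows", "body": {
  "commands": [
    {"dx": 0, "dy": 0, "dz": 0, "wx": 0, "wy": 0, "wz": 0, "fingers": -1},
    {"dx": 0, "dy": 0, "dz": 0, "wx": 0, "wy": 0, "wz": 0, "fingers": -1},
    {"dx": 0, "dy": 0, "dz": 0, "wx": 0, "wy": 0, "wz": 0, "fingers": -1},
    {"dx": 0, "dy": 0, "dz": 0, "wx": 0, "wy": 0, "wz": 0, "fingers": -1},
    {"dx": 0, "dy": 0, "dz": 0, "wx": 0, "wy": 0, "wz": 0, "fingers": -1}
  ]
}}

```text
t: 8.13
tool_pos: [472.4, -6.1, 53.3]
tool_rot: [0.0, 0.159, 0.987, -0.0]
force: [-0.3, 1.0, 0.5]
opening: 0.998
gripper_force: 0.0
```

Call:
{"method": "play_rows", "body": {
  "commands": [
    {"dx": 0, "dy": 0, "dz": -1.5, "wx": 0, "wy": 0, "wz": 0, "fingers": -1},
    {"dx": 0, "dy": 0, "dz": -3.5, "wx": 0, "wy": 0, "wz": 0, "fingers": -1},
    {"dx": 0, "dy": 0, "dz": -3.5, "wx": 0, "wy": 0, "wz": 0, "fingers": -1},
    {"dx": 0, "dy": 0, "dz": -3.5, "wx": 0, "wy": 0, "wz": 0, "fingers": -1},
    {"dx": 0, "dy": 0, "dz": -3.5, "wx": 0, "wy": 0, "wz": 0, "fingers": -1}
  ]
}}

```text
t: 8.55
tool_pos: [472.0, -6.0, 210.1]
tool_rot: [0.0, 0.159, 0.987, -0.0]
force: [1.1, 0.3, -0.8]
opening: 1.0
gripper_force: 0.0
```

Call:
{"method": "play_rows", "body": {
  "commands": [
    {"dx": -1.2, "dy": -2.8, "dz": -1.4, "wx": 0, "wy": 0, "wz": 0, "fingers": -1},
    {"dx": -1.2, "dy": -2.9, "dz": -1.4, "wx": 0, "wy": 0, "wz": 0, "fingers": -1},
    {"dx": -1.2, "dy": -2.9, "dz": -1.4, "wx": 0, "wy": 0, "wz": 0, "fingers": -1},
    {"dx": -1.2, "dy": -2.9, "dz": -1.4, "wx": 0, "wy": 0, "wz": 0, "fingers": -1},
    {"dx": -1.2, "dy": -2.9, "dz": -1.4, "wx": 0, "wy": 0, "wz": 0, "fingers": -1}
  ]
}}

```text
t: 8.97
tool_pos: [483.9, -163.1, 279.1]
tool_rot: [0.0, 0.159, 0.987, -0.0]
force: [0.2, 0.7, 0.0]
opening: 1.006
gripper_force: 0.0
```

Call:
{"method": "play_rows", "body": {
  "commands": [
    {"dx": -1.2, "dy": -2.9, "dz": 0, "wx": 0, "wy": 0, "wz": 0, "fingers": -1},
    {"dx": -1.2, "dy": -2.9, "dz": 0, "wx": 0, "wy": 0, "wz": 0, "fingers": -1},
    {"dx": -1.2, "dy": -2.9, "dz": 0, "wx": 0, "wy": 0, "wz": 0, "fingers": -1},
    {"dx": -1.2, "dy": -2.9, "dz": 0, "wx": 0, "wy": 0, "wz": 0, "fingers": -1},
    {"dx": 0, "dy": 0, "dz": 0, "wx": 0, "wy": 0, "wz": 0, "fingers": -1}
  ]
}}

```text
t: 9.38
tool_pos: [492.9, -291.3, 277.2]
tool_rot: [-0.001, 0.161, 0.987, -0.0]
force: [-0.3, -1.4, 0.2]
opening: 1.0
gripper_force: 0.0
```

Call:
{"method": "play_rows", "body": {
  "commands": [
    {"dx": 0, "dy": 0, "dz": 0, "wx": 0, "wy": 0, "wz": 0, "fingers": -1},
    {"dx": 0, "dy": 0, "dz": 0, "wx": 0, "wy": 0, "wz": 0, "fingers": -1}
  ]
}}

```text
t: 9.55
tool_pos: [493.2, -286.6, 278.2]
tool_rot: [-0.0, 0.159, 0.987, 0.0]
force: [-0.2, -0.8, 0.1]
opening: 0.996
gripper_force: 0.0
```

```bash
python3 - <<'E'
from h import *
go(500,-288,230,1.25)
c=cam("wrist"); np.save("cb.npy",c,allow_pickle=True); cv2.imwrite("pics/w4.png",c["img"][:,:,::-1])
E
```

```text
t 9.55 pos [ 493.2 -286.6  278.2] yaw 1.251 shift cm [-0.7   0.08  4.82] wz 0.1 q [-0.66  0.13  1.37  0.    1.65 -1.91] tilt 0.03
```

View pics/w4.png

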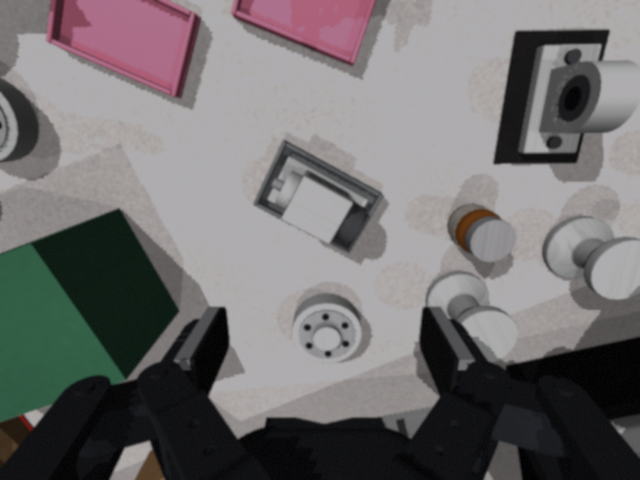

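The pedestal stands upright on the mat at (565,95). The motor sits in the grey tray_b with rim corners (285,140), (384,190), (349,253) and (253,205). The pink trays at (125,40) and (310,20) are the look-alikes.

```bash
python3 - <<'E'
from h import *
c=np.load("cb.npy",allow_pickle=True).item()
rect(c,[(285,140),(384,190),(349,253),(253,205)],18)
go(497,-288,230,2.64)
E
```

```text
ctr [ 491.9 -293.8   18. ] sides [np.float64(130.3), np.float64(90.6), np.float64(134.3), np.float64(86.8)] yaws [np.float64(0.793), np.float64(0.765)]
t 9.6 pos [ 493.2 -286.1  278.4] yaw 1.252 shift cm [-0.42 -0.06  4.84] wz -79.5 q [-0.66  0.13  1.37  0.    1.64 -1.91] tilt 0.01
```

Call:
{"method": "play_rows", "body": {
  "commands": [
    {"dx": -0.1, "dy": -0.8, "dz": 0.8, "wx": 0, "wy": 0, "wz": 3, "fingers": -1},
    {"dx": 0, "dy": 0, "dz": 1, "wx": 0, "wy": 0, "wz": 6.5, "fingers": -1},
    {"dx": 0, "dy": 0, "dz": 1, "wx": 0, "wy": 0, "wz": 6.5, "fingers": -1},
    {"dx": 0, "dy": 0, "dz": 1, "wx": 0, "wy": 0, "wz": 6.5, "fingers": -1},
    {"dx": 0, "dy": 0, "dz": 1, "wx": 0, "wy": 0, "wz": 6.5, "fingers": -1}
  ]
}}

```text
t: 10.02
tool_pos: [491.9, -293.5, 230.3]
tool_rot: [0.0, 0.403, 0.915, -0.0]
force: [0.8, -0.2, -0.2]
opening: 0.996
gripper_force: 0.0
```

Call:
{"method": "play_rows", "body": {
  "commands": [
    {"dx": 0, "dy": 0, "dz": 0, "wx": 0, "wy": 0, "wz": 7, "fingers": -1},
    {"dx": 0, "dy": 0, "dz": 0, "wx": 0, "wy": 0, "wz": 7, "fingers": -1},
    {"dx": 0, "dy": 0, "dz": 0, "wx": 0, "wy": 0, "wz": 7, "fingers": -1},
    {"dx": 0, "dy": 0, "dz": 0, "wx": 0, "wy": 0, "wz": 7, "fingers": -1},
    {"dx": 0, "dy": 0, "dz": 0, "wx": 0, "wy": 0, "wz": 7, "fingers": -1}
  ]
}}

```text
t: 10.43
tool_pos: [491.9, -293.5, 230.8]
tool_rot: [0.0, 0.66, 0.751, 0.0]
force: [0.2, -1.0, 0.2]
opening: 1.0
gripper_force: 0.0
```

Call:
{"method": "play_rows", "body": {
  "commands": [
    {"dx": 0, "dy": 0, "dz": 0, "wx": 0, "wy": 0, "wz": 7, "fingers": -1},
    {"dx": 0, "dy": 0, "dz": 0, "wx": 0, "wy": 0, "wz": 7, "fingers": -1},
    {"dx": 0, "dy": 0, "dz": 0, "wx": 0, "wy": 0, "wz": 7, "fingers": -1},
    {"dx": 0, "dy": 0, "dz": 0, "wx": 0, "wy": 0, "wz": 7, "fingers": -1},
    {"dx": 0, "dy": 0, "dz": 0, "wx": 0, "wy": 0, "wz": 7, "fingers": -1}
  ]
}}

```text
t: 10.85
tool_pos: [491.9, -293.5, 230.8]
tool_rot: [0.0, 0.855, 0.518, 0.0]
force: [-0.6, -0.7, -0.2]
opening: 0.999
gripper_force: 0.0
```

Call:
{"method": "play_rows", "body": {
  "commands": [
    {"dx": 0, "dy": 0, "dz": 0, "wx": 0, "wy": 0, "wz": 7, "fingers": -1},
    {"dx": 0, "dy": 0, "dz": 0, "wx": 0, "wy": 0, "wz": 7, "fingers": -1},
    {"dx": 0, "dy": 0, "dz": 0, "wx": 0, "wy": 0, "wz": 4, "fingers": -1},
    {"dx": 0, "dy": 0, "dz": 0, "wx": 0, "wy": 0, "wz": 0, "fingers": -1},
    {"dx": 0, "dy": 0, "dz": 0, "wx": 0, "wy": 0, "wz": 0, "fingers": -1}
  ]
}}

```text
t: 11.27
tool_pos: [491.8, -293.9, 230.7]
tool_rot: [0.0, 0.924, 0.382, 0.0]
force: [0.7, -0.9, 0.7]
opening: 1.001
gripper_force: 0.0
```

```bash
python3 - <<'E'
from h import *
go(492,-294,230,-.79)
c=cam("wrist"); np.save("cb2.npy",c,allow_pickle=True); print(proj(c,[[492,-294,18]]))
im=c["img"][100:300,210:440,::-1]; cv2.imwrite("pics/w5.png",cv2.resize(im,None,fx=3,fy=3,interpolation=cv2.INTER_CUBIC))
E
```

```text
t 11.27 pos [ 491.8 -293.9  230.7] yaw -0.787 shift cm [0.   0.02 0.07] wz 0.2 q [-0.67  0.15  1.44 -0.    1.55  0.11] tilt 0.03
[[323.98408029 205.39427465]]
```

View pics/w5.png

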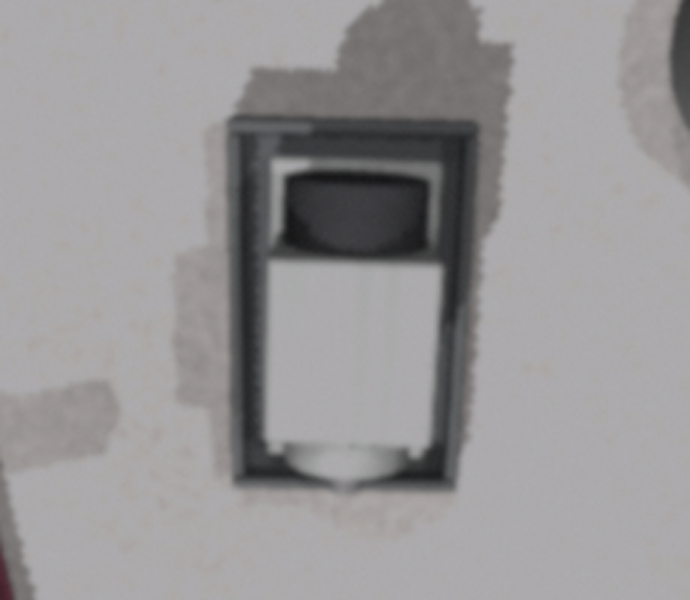

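The tray is nearly square to the tool. The motor's body top spans crop corners (268,260), (444,262), (434,446) and (266,444), with the dark end cap towards the top of the image.

```bash
python3 - <<'E'
from h import *
c=np.load("cb2.npy",allow_pickle=True).item()
f=lambda L:[(x/3+210-1/3,y/3+100-1/3) for x,y in L]
rect(c,f([(230,118),(478,122),(457,488),(235,486)]),18)
rect(c,f([(268,260),(444,262),(434,446),(266,444)]),71)
P=onz(c,f([(268,260),(444,262),(434,446),(266,444)]),71); b=(P[2]+P[3]-P[0]-P[1]); print(np.arctan2(b[1],b[0]))
go(491,-294,33,-.79)
E
```

```text
ctr [ 494.4 -295.1   18. ] sides [np.float64(83.5), np.float64(133.6), np.float64(84.5), np.float64(134.1)] yaws [np.float64(0.769), np.float64(0.762)]
ctr [ 494.3 -296.    71. ] sides [np.float64(52.8), np.float64(58.9), np.float64(53.6), np.float64(58.9)] yaws [np.float64(0.749), np.float64(0.763)]
-2.385571241884979
t 11.32 pos [ 491.8 -294.1  230.6] yaw -0.787 shift cm [-0.05 -0.07 19.76] wz 0.2 q [-0.67  0.15  1.44 -0.    1.55  0.11] tilt 0.03
```

Call:
{"method": "play_rows", "body": {
  "commands": [
    {"dx": 0, "dy": 0.3, "dz": 3.0, "wx": 0, "wy": 0, "wz": 1.6, "fingers": -1},
    {"dx": 0, "dy": 0, "dz": 3.6, "wx": 0, "wy": 0, "wz": 0, "fingers": -1},
    {"dx": 0, "dy": 0, "dz": 3.6, "wx": 0, "wy": 0, "wz": 0, "fingers": -1},
    {"dx": 0, "dy": 0, "dz": 3.6, "wx": 0, "wy": 0, "wz": 0, "fingers": -1},
    {"dx": 0, "dy": 0, "dz": 3.0, "wx": 0, "wy": 0, "wz": 0, "fingers": -1}
  ]
}}

```text
t: 11.73
tool_pos: [493.3, -296.1, 60.1]
tool_rot: [-0.0, 0.93, 0.369, -0.0]
force: [-0.8, 0.3, -1.0]
opening: 0.997
gripper_force: 0.0
```

Call:
{"method": "play_rows", "body": {
  "commands": [
    {"dx": 0, "dy": 0, "dz": 2.0, "wx": 0, "wy": 0, "wz": 0, "fingers": -1},
    {"dx": 0, "dy": 0, "dz": 0.7, "wx": 0, "wy": 0, "wz": 0, "fingers": -1},
    {"dx": 0, "dy": 0, "dz": 0.2, "wx": 0, "wy": 0, "wz": 0, "fingers": -1},
    {"dx": 0, "dy": 0, "dz": 0, "wx": 0, "wy": 0, "wz": 0, "fingers": -1},
    {"dx": 0, "dy": 0, "dz": 0, "wx": 0, "wy": 0, "wz": 0, "fingers": -1}
  ]
}}

```text
t: 12.15
tool_pos: [494.4, -297.3, 34.9]
tool_rot: [0.001, 0.93, 0.368, 0.0]
force: [0.2, -0.5, 0.1]
opening: 0.996
gripper_force: 0.0
```

Call:
{"method": "play_rows", "body": {
  "commands": [
    {"dx": 0, "dy": 0, "dz": 0, "wx": 0, "wy": 0, "wz": 0, "fingers": 1},
    {"dx": 0, "dy": 0, "dz": 0, "wx": 0, "wy": 0, "wz": 0, "fingers": 1},
    {"dx": 0, "dy": 0, "dz": 0, "wx": 0, "wy": 0, "wz": 0, "fingers": 1},
    {"dx": 0, "dy": 0, "dz": 0, "wx": 0, "wy": 0, "wz": 0, "fingers": 1},
    {"dx": 0, "dy": 0, "dz": 0, "wx": 0, "wy": 0, "wz": 0, "fingers": 1}
  ]
}}

```text
t: 12.57
tool_pos: [494.1, -297.1, 34.4]
tool_rot: [0.001, 0.93, 0.367, 0.0]
force: [-2.4, 1.7, 8.8]
opening: 0.624
gripper_force: 63.7
```

Call:
{"method": "play_rows", "body": {
  "commands": [
    {"dx": 0, "dy": 0, "dz": 0, "wx": 0, "wy": 0, "wz": 0, "fingers": 1},
    {"dx": 0, "dy": 0, "dz": 0, "wx": 0, "wy": 0, "wz": 0, "fingers": 1},
    {"dx": 0, "dy": 0, "dz": 0, "wx": 0, "wy": 0, "wz": 0, "fingers": 1}
  ]
}}

```text
t: 12.82
tool_pos: [494.1, -297.1, 34.4]
tool_rot: [0.001, 0.93, 0.367, 0.0]
force: [-1.6, 1.8, 9.2]
opening: 0.627
gripper_force: 63.7
```

Call:
{"method": "play_rows", "body": {
  "commands": [
    {"dx": 0, "dy": 0, "dz": -0.5, "wx": 0, "wy": 0, "wz": 0, "fingers": 1},
    {"dx": 0, "dy": 0, "dz": -1.5, "wx": 0, "wy": 0, "wz": 0, "fingers": 1},
    {"dx": 0, "dy": 0, "dz": -2.5, "wx": 0, "wy": 0, "wz": 0, "fingers": 1},
    {"dx": 0, "dy": 0, "dz": -2.5, "wx": 0, "wy": 0, "wz": 0, "fingers": 1},
    {"dx": 0, "dy": 0, "dz": -2.5, "wx": 0, "wy": 0, "wz": 0, "fingers": 1}
  ]
}}

```text
t: 13.23
tool_pos: [493.4, -296.6, 129.3]
tool_rot: [-0.0, 0.93, 0.367, -0.0]
force: [0.2, -0.3, -6.1]
opening: 0.62
gripper_force: 64.7
```

Call:
{"method": "play_rows", "body": {
  "commands": [
    {"dx": 0, "dy": 0, "dz": -2.5, "wx": 0, "wy": 0, "wz": 0, "fingers": 1},
    {"dx": 0, "dy": 0, "dz": -2, "wx": 0, "wy": 0, "wz": 0, "fingers": 1},
    {"dx": 0, "dy": 0, "dz": -1, "wx": 0, "wy": 0, "wz": 0, "fingers": 1},
    {"dx": 0, "dy": 0, "dz": 0, "wx": 0, "wy": 0, "wz": 4.8, "fingers": 1},
    {"dx": 0, "dy": 0, "dz": 0, "wx": 0, "wy": 0, "wz": 0, "fingers": 1}
  ]
}}

```text
t: 13.65
tool_pos: [493.7, -296.8, 183.4]
tool_rot: [0.0, 0.945, 0.326, 0.0]
force: [-0.1, -0.3, -6.1]
opening: 0.622
gripper_force: 65.2
```

```bash
python3 - <<'E'
from h import *
go(495,257,180,-.899); go(495,-20,180,-.899)
E
```

```text
t 13.65 pos [ 493.7 -296.8  183.4] yaw -0.907 shift cm [ 34.24 -43.53   0.33] wz -0.4 q [-0.67  0.17  1.51 -0.    1.46  0.23] tilt 0.01
t 13.65 pos [ 493.7 -296.8  183.4] yaw -0.907 shift cm [ 17.17 -21.72   0.34] wz -0.4 q [-0.67  0.17  1.51 -0.    1.46  0.23] tilt 0.01
```

Call:
{"method": "play_rows", "body": {
  "commands": [
    {"dx": 0.9, "dy": -1.2, "dz": 0, "wx": 0, "wy": 0, "wz": 0, "fingers": 1},
    {"dx": 1.8, "dy": -2.28, "dz": 0, "wx": 0, "wy": 0, "wz": 0, "fingers": 1},
    {"dx": 1.8, "dy": -2.28, "dz": 0, "wx": 0, "wy": 0, "wz": 0, "fingers": 1},
    {"dx": 1.8, "dy": -2.28, "dz": 0, "wx": 0, "wy": 0, "wz": 0, "fingers": 1},
    {"dx": 1.8, "dy": -2.28, "dz": 0, "wx": 0, "wy": 0, "wz": 0, "fingers": 1}
  ]
}}

```text
t: 14.07
tool_pos: [492.6, -163.9, 182.2]
tool_rot: [-0.001, 0.944, 0.329, -0.001]
force: [-0.1, -0.8, -5.7]
opening: 0.622
gripper_force: 65.3
```

Call:
{"method": "play_rows", "body": {
  "commands": [
    {"dx": 1.8, "dy": -2.28, "dz": 0, "wx": 0, "wy": 0, "wz": 0, "fingers": 1},
    {"dx": 1.8, "dy": -2.28, "dz": 0, "wx": 0, "wy": 0, "wz": 0, "fingers": 1},
    {"dx": 1.8, "dy": -2.28, "dz": 0, "wx": 0, "wy": 0, "wz": 0, "fingers": 1},
    {"dx": 1.8, "dy": -2.28, "dz": 0, "wx": 0, "wy": 0, "wz": 0, "fingers": 1},
    {"dx": 1.8, "dy": -2.28, "dz": 0, "wx": 0, "wy": 0, "wz": 0, "fingers": 1}
  ]
}}

```text
t: 14.48
tool_pos: [492.5, -18.6, 182.4]
tool_rot: [-0.0, 0.944, 0.329, -0.001]
force: [0.6, -0.7, -6.2]
opening: 0.623
gripper_force: 65.3
```

Call:
{"method": "play_rows", "body": {
  "commands": [
    {"dx": 1.8, "dy": -2.28, "dz": 0, "wx": 0, "wy": 0, "wz": 0, "fingers": 1},
    {"dx": 1.8, "dy": -2.28, "dz": 0, "wx": 0, "wy": 0, "wz": 0, "fingers": 1},
    {"dx": 1.8, "dy": -2.28, "dz": 0, "wx": 0, "wy": 0, "wz": 0, "fingers": 1},
    {"dx": 1.8, "dy": -2.28, "dz": 0, "wx": 0, "wy": 0, "wz": 0, "fingers": 1},
    {"dx": 1.8, "dy": -2.28, "dz": 0, "wx": 0, "wy": 0, "wz": 0, "fingers": 1}
  ]
}}

```text
t: 14.9
tool_pos: [492.4, 126.5, 182.4]
tool_rot: [-0.0, 0.944, 0.329, -0.001]
force: [1.3, 0.3, -5.9]
opening: 0.621
gripper_force: 65.3
```

Call:
{"method": "play_rows", "body": {
  "commands": [
    {"dx": 1.8, "dy": -2.28, "dz": 0, "wx": 0, "wy": 0, "wz": 0, "fingers": 1},
    {"dx": 1.8, "dy": -2.28, "dz": 0, "wx": 0, "wy": 0, "wz": 0, "fingers": 1},
    {"dx": 1.8, "dy": -2.28, "dz": 0, "wx": 0, "wy": 0, "wz": 0, "fingers": 1},
    {"dx": 1.8, "dy": -2.28, "dz": 0, "wx": 0, "wy": 0, "wz": 0, "fingers": 1},
    {"dx": 0.9, "dy": -1.2, "dz": 0, "wx": 0, "wy": 0, "wz": 0, "fingers": 1}
  ]
}}

```text
t: 15.32
tool_pos: [491.9, 258.9, 182.1]
tool_rot: [-0.0, 0.944, 0.33, -0.001]
force: [0.2, 0.4, -6.1]
opening: 0.624
gripper_force: 65.4
```

Call:
{"method": "play_rows", "body": {
  "commands": [
    {"dx": 0, "dy": 0, "dz": 0, "wx": 0, "wy": 0, "wz": 0, "fingers": 1},
    {"dx": 0, "dy": 0, "dz": 0, "wx": 0, "wy": 0, "wz": 0, "fingers": 1},
    {"dx": 0, "dy": 0, "dz": 0, "wx": 0, "wy": 0, "wz": 0, "fingers": 1}
  ]
}}

```text
t: 15.57
tool_pos: [492.5, 255.7, 182.5]
tool_rot: [0.0, 0.944, 0.329, -0.001]
force: [0.5, 0.5, -5.4]
opening: 0.623
gripper_force: 65.4
```

```bash
python3 - <<'E'
from h import *
go(495,257,40,-.899)
E
```

```text
t 15.57 pos [492.5 255.7 182.5] yaw -0.901 shift cm [ 0.3   0.05 14.25] wz -0.1 q [ 0.34  0.13  1.56 -0.    1.45  1.24] tilt 0.09
```

Call:
{"method": "play_rows", "body": {
  "commands": [
    {"dx": 0.3, "dy": 0, "dz": 2.0, "wx": 0, "wy": 0, "wz": 0, "fingers": 1},
    {"dx": 0, "dy": 0, "dz": 2.5, "wx": 0, "wy": 0, "wz": 0, "fingers": 1},
    {"dx": 0, "dy": 0, "dz": 2.5, "wx": 0, "wy": 0, "wz": 0, "fingers": 1},
    {"dx": 0, "dy": 0, "dz": 2.5, "wx": 0, "wy": 0, "wz": 0, "fingers": 1},
    {"dx": 0, "dy": 0, "dz": 2.0, "wx": 0, "wy": 0, "wz": 0, "fingers": 1}
  ]
}}

```text
t: 15.98
tool_pos: [494.8, 256.6, 66.3]
tool_rot: [0.0, 0.945, 0.328, -0.001]
force: [0.7, 1.1, -6.1]
opening: 0.621
gripper_force: 65.4
```

Call:
{"method": "play_rows", "body": {
  "commands": [
    {"dx": 0, "dy": 0, "dz": 1.2, "wx": 0, "wy": 0, "wz": 0, "fingers": 1},
    {"dx": 0, "dy": 0, "dz": 0.8, "wx": 0, "wy": 0, "wz": 0, "fingers": 1},
    {"dx": 0, "dy": 0, "dz": 0.5, "wx": 0, "wy": 0, "wz": 0, "fingers": 1},
    {"dx": 0, "dy": 0, "dz": 0.3, "wx": 0, "wy": 0, "wz": 0, "fingers": 1},
    {"dx": 0, "dy": 0, "dz": 0, "wx": 0, "wy": 0, "wz": 0, "fingers": 1}
  ]
}}

```text
t: 16.4
tool_pos: [495.6, 257.8, 40.5]
tool_rot: [0.0, 0.945, 0.328, 0.0]
force: [-0.4, -0.2, -5.5]
opening: 0.625
gripper_force: 65.2
```

Call:
{"method": "play_rows", "body": {
  "commands": [
    {"dx": 0, "dy": 0, "dz": 0.1, "wx": 0, "wy": 0, "wz": 0, "fingers": 1},
    {"dx": 0, "dy": 0, "dz": 0, "wx": 0, "wy": 0, "wz": 0, "fingers": 1},
    {"dx": 0, "dy": 0, "dz": 0, "wx": 0, "wy": 0, "wz": 0, "fingers": 1}
  ]
}}

```text
t: 16.65
tool_pos: [495.7, 258.0, 39.9]
tool_rot: [0.0, 0.945, 0.328, 0.0]
force: [-0.3, -0.4, -5.8]
opening: 0.622
gripper_force: 65.2
```

Call:
{"method": "play_rows", "body": {
  "commands": [
    {"dx": 0, "dy": 0, "dz": 0.15, "wx": 0, "wy": 0, "wz": 0, "fingers": 1},
    {"dx": 0, "dy": 0, "dz": 0.15, "wx": 0, "wy": 0, "wz": 0, "fingers": 1},
    {"dx": 0, "dy": 0, "dz": 0.1, "wx": 0, "wy": 0, "wz": 0, "fingers": 1},
    {"dx": 0, "dy": 0, "dz": 0, "wx": 0, "wy": 0, "wz": 0, "fingers": 1},
    {"dx": 0, "dy": 0, "dz": 0, "wx": 0, "wy": 0, "wz": 0, "fingers": 1}
  ]
}}

```text
t: 17.07
tool_pos: [495.3, 257.8, 35.2]
tool_rot: [0.0, 0.945, 0.328, -0.0]
force: [-0.1, -0.9, -5.3]
opening: 0.626
gripper_force: 65.2
```

Call:
{"method": "play_rows", "body": {
  "commands": [
    {"dx": 0, "dy": 0, "dz": 0.1, "wx": 0, "wy": 0, "wz": 0, "fingers": 1},
    {"dx": 0, "dy": 0, "dz": 0, "wx": 0, "wy": 0, "wz": 0, "fingers": 1}
  ]
}}

```text
t: 17.23
tool_pos: [495.5, 257.9, 34.5]
tool_rot: [0.0, 0.945, 0.328, 0.0]
force: [-1.5, -0.6, -2.0]
opening: 0.623
gripper_force: 65.6
```

Call:
{"method": "play_rows", "body": {
  "commands": [
    {"dx": 0, "dy": 0, "dz": 0.1, "wx": 0, "wy": 0, "wz": 0, "fingers": 1},
    {"dx": 0, "dy": 0, "dz": 0, "wx": 0, "wy": 0, "wz": 0, "fingers": 1}
  ]
}}

```text
t: 17.4
tool_pos: [495.5, 257.9, 34.4]
tool_rot: [0.0, 0.945, 0.328, 0.0]
force: [-9.7, -4.2, 13.7]
opening: 0.623
gripper_force: 67.7
```

Call:
{"method": "play_rows", "body": {
  "commands": [
    {"dx": 0, "dy": 0, "dz": 0, "wx": 0, "wy": 0, "wz": 0, "fingers": -1},
    {"dx": 0, "dy": 0, "dz": 0, "wx": 0, "wy": 0, "wz": 0, "fingers": -1},
    {"dx": 0, "dy": 0, "dz": 0, "wx": 0, "wy": 0, "wz": 0, "fingers": -1},
    {"dx": 0, "dy": 0, "dz": 0, "wx": 0, "wy": 0, "wz": 0, "fingers": -1},
    {"dx": 0, "dy": 0, "dz": 0, "wx": 0, "wy": 0, "wz": 0, "fingers": -1}
  ]
}}

```text
t: 17.82
tool_pos: [495.5, 257.9, 33.3]
tool_rot: [0.0, 0.945, 0.328, 0.0]
force: [-0.7, -0.2, 1.0]
opening: 1.002
gripper_force: 0.0
```

Call:
{"method": "play_rows", "body": {
  "commands": [
    {"dx": 0, "dy": 0, "dz": -1.5, "wx": 0, "wy": 0, "wz": 0, "fingers": -1},
    {"dx": 0, "dy": 0, "dz": -3.5, "wx": 0, "wy": 0, "wz": 0, "fingers": -1},
    {"dx": 0, "dy": 0, "dz": -3.5, "wx": 0, "wy": 0, "wz": 0, "fingers": -1},
    {"dx": 0, "dy": 0, "dz": -3.5, "wx": 0, "wy": 0, "wz": 0, "fingers": -1},
    {"dx": 0, "dy": 0, "dz": -3.5, "wx": 0, "wy": 0, "wz": 0, "fingers": -1}
  ]
}}

```text
t: 18.23
tool_pos: [495.1, 257.8, 190.0]
tool_rot: [0.0, 0.945, 0.328, -0.0]
force: [0.5, 1.1, 0.6]
opening: 0.998
gripper_force: 0.0
```

Call:
{"method": "play_rows", "body": {
  "commands": [
    {"dx": 0, "dy": 0, "dz": -3.0, "wx": 0, "wy": 0, "wz": 0, "fingers": -1},
    {"dx": 0, "dy": 0, "dz": -1.5, "wx": 0, "wy": 0, "wz": 0, "fingers": -1},
    {"dx": 0, "dy": 0, "dz": 0, "wx": 0, "wy": 0, "wz": 0, "fingers": -1},
    {"dx": 0, "dy": 0, "dz": 0, "wx": 0, "wy": 0, "wz": 0, "fingers": -1}
  ]
}}

```text
t: 18.57
tool_pos: [495.6, 257.9, 233.6]
tool_rot: [0.0, 0.945, 0.328, 0.001]
force: [0.1, -0.1, -1.5]
opening: 0.996
gripper_force: 0.0
```

```bash
python3 - <<'E'
from h import *
go(473,-6,240,1.252); go(473,-6,240,1.252-np.pi)
c=cam("wrist"); np.save("cm.npy",c,allow_pickle=True)
# horizontal / vertical profiles through the expected motor top centre, z=71 (tray rim z=18)
g=cv2.cvtColor(c["img"],cv2.COLOR_RGB2GRAY)
m=proj(c,[[495,257,71]])[0]; print(m, proj(c,[[495,257,18]]))
u,v=m.round().astype(int); print(v,g[v,275:380].tolist()); print(u,g[125:275,u].tolist())
E
```

```text
t 18.57 pos [495.6 257.9 233.6] yaw -0.903 shift cm [-18.12  19.32  -0.65] wz -123.4 q [ 0.34  0.11  1.47 -0.    1.55  1.24] tilt 0.06
t 18.57 pos [495.6 257.9 233.6] yaw -0.903 shift cm [-18.12  19.32  -0.65] wz 56.6 q [ 0.34  0.11  1.47 -0.    1.55  1.24] tilt 0.06
[324.09983203 218.87401844] [[324.07379335 205.89215233]]
219 [169, 170, 172, 174, 176, 177, 176, 174, 173, 170, 160, 136, 110, 97, 83, 66, 49, 46, 53, 67, 82, 103, 119, 126, 128, 128, 126, 126, 126, 127, 126, 126, 128, 128, 128, 128, 129, 128, 129, 129, 130, 129, 128, 128, 128, 131, 132, 133, 131, 129, 126, 124, 124, 125, 126, 127, 128, 128, 128, 127, 125, 125, 127, 127, 129, 131, 131, 132, 131, 129, 130, 130, 130, 129, 128, 124, 116, 103, 93, 90, 90, 89, 83, 74, 68, 83, 99, 104, 104, 110, 125, 147, 170, 184, 189, 190, 188, 188, 189, 189, 190, 190, 190, 191, 190]
324 [136, 135, 136, 134, 133, 133, 136, 136, 138, 135, 131, 129, 127, 118, 98, 82, 78, 74, 66, 57, 54, 61, 66, 68, 67, 68, 81, 104, 121, 124, 108, 75, 44, 29, 30, 37, 44, 46, 48, 47, 46, 47, 47, 47, 45, 45, 47, 47, 47, 49, 46, 47, 45, 46, 45, 44, 45, 45, 50, 65, 91, 113, 125, 130, 130, 130, 129, 128, 130, 129, 129, 129, 129, 130, 129, 130, 129, 131, 131, 130, 128, 129, 130, 128, 128, 129, 129, 129, 130, 128, 130, 128, 128, 129, 129, 129, 129, 128, 129, 128, 129, 128, 128, 127, 129, 129, 128, 128, 128, 127, 127, 128, 130, 129, 128, 128, 127, 128, 128, 126, 124, 117, 121, 137, 158, 176, 187, 190, 190, 191, 191, 189, 182, 166, 150, 144, 145, 151, 167, 180, 186, 187, 187, 188, 188, 188, 187, 189, 190, 190]
```

The motor is in tray_a. It is centred within about 3 mm and the foot is on the floor at the same TCP height as before. Next I fetch the pedestal.

Call:
{"method": "play_rows", "body": {
  "commands": [
    {"dx": -2.0, "dy": 2.1, "dz": 0, "wx": 0, "wy": 0, "wz": 0, "fingers": -1},
    {"dx": -2.3, "dy": 2.5, "dz": 0, "wx": 0, "wy": 0, "wz": 0, "fingers": -1},
    {"dx": -2.3, "dy": 2.5, "dz": 0, "wx": 0, "wy": 0, "wz": 0, "fingers": -1},
    {"dx": -2.3, "dy": 2.5, "dz": 0, "wx": 0, "wy": 0, "wz": 0, "fingers": -1},
    {"dx": -2.3, "dy": 2.5, "dz": 0, "wx": 0, "wy": 0, "wz": 0, "fingers": -1}
  ]
}}

```text
t: 19.03
tool_pos: [481.6, 92.1, 231.7]
tool_rot: [-0.0, 0.945, 0.328, -0.001]
force: [1.1, -0.1, 0.4]
opening: 1.004
gripper_force: 0.0
```

Call:
{"method": "play_rows", "body": {
  "commands": [
    {"dx": -2.3, "dy": 2.5, "dz": 0, "wx": 0, "wy": 0, "wz": 0, "fingers": -1},
    {"dx": -2.3, "dy": 2.4, "dz": 0, "wx": 0, "wy": 0, "wz": 0, "fingers": -1},
    {"dx": -2.3, "dy": 2.3, "dz": 0, "wx": 0, "wy": 0, "wz": 0, "fingers": -1},
    {"dx": 0, "dy": 0, "dz": 0, "wx": 0, "wy": 0, "wz": 7, "fingers": -1},
    {"dx": 0, "dy": 0, "dz": 0, "wx": 0, "wy": 0, "wz": 7, "fingers": -1}
  ]
}}

```text
t: 19.45
tool_pos: [472.3, -7.5, 231.8]
tool_rot: [-0.0, 0.978, 0.207, -0.001]
force: [0.6, 0.1, -1.0]
opening: 1.003
gripper_force: 0.0
```

Call:
{"method": "play_rows", "body": {
  "commands": [
    {"dx": 0, "dy": 0, "dz": 0, "wx": 0, "wy": 0, "wz": 7, "fingers": -1},
    {"dx": 0, "dy": 0, "dz": 0, "wx": 0, "wy": 0, "wz": 7, "fingers": -1},
    {"dx": 0, "dy": 0, "dz": 0, "wx": 0, "wy": 0, "wz": 7, "fingers": -1},
    {"dx": 0, "dy": 0, "dz": 0, "wx": 0, "wy": 0, "wz": 7, "fingers": -1},
    {"dx": 0, "dy": 0, "dz": 0, "wx": 0, "wy": 0, "wz": 7, "fingers": -1}
  ]
}}

```text
t: 19.87
tool_pos: [472.5, -5.7, 231.7]
tool_rot: [-0.0, 0.995, -0.096, -0.001]
force: [0.0, 0.0, 0.8]
opening: 1.001
gripper_force: 0.0
```

Call:
{"method": "play_rows", "body": {
  "commands": [
    {"dx": 0, "dy": 0, "dz": 0, "wx": 0, "wy": 0, "wz": 7, "fingers": -1},
    {"dx": 0, "dy": 0, "dz": 0, "wx": 0, "wy": 0, "wz": 0.6, "fingers": -1},
    {"dx": 0, "dy": 0, "dz": 0, "wx": 0, "wy": 0, "wz": 0, "fingers": -1},
    {"dx": 0, "dy": 0, "dz": 0, "wx": 0, "wy": 0, "wz": 0, "fingers": -1}
  ]
}}

```text
t: 20.2
tool_pos: [472.7, -5.7, 232.6]
tool_rot: [0.0, 0.988, -0.157, -0.001]
force: [-0.0, -0.4, 0.7]
opening: 1.0
gripper_force: 0.0
```

```bash
python3 - <<'E'
from h import *
go(472.8,-6.1,54,1.252-np.pi)
c=cam("wrist"); g=cv2.cvtColor(c["img"],cv2.COLOR_RGB2GRAY)
m=proj(c,[[473,-6,85]])[0]; u,v=m.round().astype(int); print(m,v,g[v,280:370].tolist()); print(u,g[120:280,u].tolist())
a=1.252-np.pi/2; e=np.array([np.cos(a),np.sin(a),0]); C=np.array([473,-6,0])
print(proj(c,[C+e*s*55+[0,0,18] for s in(-1,1)]+[C+e*s*32+[0,0,64] for s in (-1,1)]))
E
```

```text
t 20.2 pos [472.7  -5.7 232.6] yaw -1.886 shift cm [ 0.04  0.03 17.86] wz 0.2 q [-0.18 -0.06  1.66 -0.    1.55  1.71] tilt 0.07
[323.03534655 222.02528046] 222 [173, 173, 171, 155, 122, 80, 43, 27, 26, 24, 21, 20, 19, 15, 18, 26, 66, 109, 133, 132, 117, 102, 112, 144, 167, 175, 175, 175, 174, 176, 175, 175, 177, 176, 175, 176, 174, 174, 174, 175, 175, 175, 176, 175, 175, 176, 175, 175, 175, 175, 175, 175, 175, 175, 175, 175, 175, 176, 175, 176, 176, 176, 174, 171, 164, 161, 164, 167, 167, 162, 144, 106, 60, 31, 23, 27, 25, 22, 23, 23, 27, 26, 24, 26, 23, 23, 23, 25, 23, 28]
323 [175, 176, 176, 175, 176, 175, 175, 176, 176, 177, 175, 176, 176, 176, 173, 164, 142, 113, 77, 43, 27, 25, 20, 18, 17, 15, 18, 17, 14, 19, 30, 50, 79, 103, 115, 116, 109, 89, 65, 50, 43, 43, 43, 44, 43, 43, 42, 43, 43, 44, 48, 62, 82, 94, 95, 85, 73, 70, 70, 70, 69, 71, 72, 77, 82, 87, 91, 94, 97, 98, 100, 103, 107, 110, 114, 118, 122, 125, 127, 132, 134, 137, 141, 144, 149, 154, 158, 161, 165, 167, 171, 172, 171, 173, 173, 173, 175, 176, 175, 175, 175, 174, 175, 175, 175, 177, 175, 176, 175, 175, 175, 175, 175, 174, 173, 173, 172, 172, 171, 171, 168, 166, 160, 157, 153, 149, 143, 136, 124, 120, 118, 98, 62, 33, 23, 20, 23, 24, 35, 76, 124, 158, 172, 175, 173, 175, 174, 175, 175, 174, 175, 175, 175, 174, 174, 173, 175, 176, 174, 173]
[[323.02172339 252.22459416]
 [323.35189953 152.45728389]
 [322.9838623  247.36779621]
 [323.19568011 182.30922336]]
```

The pedestal is where expected (foot edge at row 151.5 against 152.5 predicted, body centre at column 322.6 against 323). Descend and grip.

Call:
{"method": "play_rows", "body": {
  "commands": [
    {"dx": 0, "dy": 0, "dz": 3.0, "wx": 0, "wy": 0, "wz": 0, "fingers": -1},
    {"dx": 0, "dy": 0, "dz": 3.6, "wx": 0, "wy": 0, "wz": 0, "fingers": -1},
    {"dx": 0, "dy": 0, "dz": 3.6, "wx": 0, "wy": 0, "wz": 0, "fingers": -1},
    {"dx": 0, "dy": 0, "dz": 3.6, "wx": 0, "wy": 0, "wz": 0, "fingers": -1},
    {"dx": 0, "dy": 0, "dz": 2.6, "wx": 0, "wy": 0, "wz": 0, "fingers": -1}
  ]
}}

```text
t: 20.67
tool_pos: [471.7, -5.6, 66.4]
tool_rot: [0.0, 0.987, -0.158, -0.001]
force: [-0.3, 0.3, -0.1]
opening: 0.998
gripper_force: 0.0
```

Call:
{"method": "play_rows", "body": {
  "commands": [
    {"dx": 0, "dy": 0, "dz": 1.2, "wx": 0, "wy": 0, "wz": 0, "fingers": -1},
    {"dx": 0, "dy": 0, "dz": 0.2, "wx": 0, "wy": 0, "wz": 0, "fingers": -1},
    {"dx": 0, "dy": 0, "dz": 0, "wx": 0, "wy": 0, "wz": 0, "fingers": -1},
    {"dx": 0, "dy": 0, "dz": 0, "wx": 0, "wy": 0, "wz": 0, "fingers": 1},
    {"dx": 0, "dy": 0, "dz": 0, "wx": 0, "wy": 0, "wz": 0, "fingers": 1}
  ]
}}

```text
t: 21.08
tool_pos: [473.7, -5.9, 56.6]
tool_rot: [0.0, 0.987, -0.159, 0.001]
force: [0.7, -0.0, -0.0]
opening: 0.748
gripper_force: 0.0
```

Call:
{"method": "play_rows", "body": {
  "commands": [
    {"dx": 0, "dy": 0, "dz": 0, "wx": 0, "wy": 0, "wz": 0, "fingers": 1},
    {"dx": 0, "dy": 0, "dz": 0, "wx": 0, "wy": 0, "wz": 0, "fingers": 1},
    {"dx": 0, "dy": 0, "dz": 0, "wx": 0, "wy": 0, "wz": 0, "fingers": 1},
    {"dx": 0, "dy": 0, "dz": 0, "wx": 0, "wy": 0, "wz": 0, "fingers": 1},
    {"dx": 0, "dy": 0, "dz": 0, "wx": 0, "wy": 0, "wz": 0, "fingers": 1}
  ]
}}

```text
t: 21.5
tool_pos: [473.4, -5.8, 56.2]
tool_rot: [0.0, 0.987, -0.159, 0.001]
force: [-1.0, 1.9, 7.3]
opening: 0.414
gripper_force: 61.0
```

Call:
{"method": "play_rows", "body": {
  "commands": [
    {"dx": 0, "dy": 0, "dz": 0, "wx": 0, "wy": 0, "wz": 0, "fingers": 1},
    {"dx": 0, "dy": 0, "dz": 0, "wx": 0, "wy": 0, "wz": 0, "fingers": 1}
  ]
}}

```text
t: 21.67
tool_pos: [473.4, -5.8, 56.2]
tool_rot: [0.0, 0.987, -0.159, 0.001]
force: [-1.1, 0.8, 6.9]
opening: 0.415
gripper_force: 61.0
```

Call:
{"method": "play_rows", "body": {
  "commands": [
    {"dx": 0, "dy": 0, "dz": -0.5, "wx": 0, "wy": 0, "wz": 0, "fingers": 1},
    {"dx": 0, "dy": 0, "dz": -1.5, "wx": 0, "wy": 0, "wz": 0, "fingers": 1},
    {"dx": 0, "dy": 0, "dz": -2.5, "wx": 0, "wy": 0, "wz": 0, "fingers": 1},
    {"dx": 0, "dy": 0, "dz": -2.5, "wx": 0, "wy": 0, "wz": 0, "fingers": 1},
    {"dx": 0, "dy": 0, "dz": -2.0, "wx": 0, "wy": 0, "wz": 0, "fingers": 1}
  ]
}}

```text
t: 22.08
tool_pos: [472.9, -5.8, 147.2]
tool_rot: [0.0, 0.987, -0.159, 0.0]
force: [1.1, -0.5, -3.2]
opening: 0.414
gripper_force: 60.4
```

Call:
{"method": "play_rows", "body": {
  "commands": [
    {"dx": 0, "dy": 0, "dz": -1, "wx": 0, "wy": 0, "wz": 0, "fingers": 1},
    {"dx": 0, "dy": 0, "dz": 0, "wx": 0, "wy": 0, "wz": 0, "fingers": 1},
    {"dx": 0, "dy": 0, "dz": 0, "wx": 0, "wy": 0, "wz": 0, "fingers": 1}
  ]
}}

```text
t: 22.33
tool_pos: [472.7, -5.8, 154.8]
tool_rot: [0.0, 0.987, -0.159, -0.0]
force: [-0.8, 0.2, -4.9]
opening: 0.41
gripper_force: 60.6
```

```bash
python3 - <<'E'
from h import *
go(494,-295,156,.766-np.pi/2)
E
```

```text
t 22.33 pos [472.7  -5.8 154.8] yaw -1.89 shift cm [11.11 26.79 -0.12] wz -62.2 q [-0.18 -0.02  1.78 -0.    1.39  1.72] tilt 0.01
```

Call:
{"method": "play_rows", "body": {
  "commands": [
    {"dx": 0.5, "dy": 1.2, "dz": 0, "wx": 0, "wy": 0, "wz": 0, "fingers": 1},
    {"dx": 1.01, "dy": 2.44, "dz": 0, "wx": 0, "wy": 0, "wz": 0, "fingers": 1},
    {"dx": 1.01, "dy": 2.44, "dz": 0, "wx": 0, "wy": 0, "wz": 0, "fingers": 1},
    {"dx": 1.01, "dy": 2.44, "dz": 0, "wx": 0, "wy": 0, "wz": 0, "fingers": 1},
    {"dx": 1.01, "dy": 2.44, "dz": 0, "wx": 0, "wy": 0, "wz": 0, "fingers": 1}
  ]
}}

```text
t: 22.75
tool_pos: [480.8, -125.0, 153.5]
tool_rot: [-0.0, 0.987, -0.159, -0.001]
force: [0.5, -0.5, -3.7]
opening: 0.41
gripper_force: 61.0
```

Call:
{"method": "play_rows", "body": {
  "commands": [
    {"dx": 1.01, "dy": 2.44, "dz": 0, "wx": 0, "wy": 0, "wz": 0, "fingers": 1},
    {"dx": 1.01, "dy": 2.44, "dz": 0, "wx": 0, "wy": 0, "wz": 0, "fingers": 1},
    {"dx": 1.01, "dy": 2.44, "dz": 0, "wx": 0, "wy": 0, "wz": 0, "fingers": 1},
    {"dx": 1.01, "dy": 2.44, "dz": 0, "wx": 0, "wy": 0, "wz": 0, "fingers": 1},
    {"dx": 1.01, "dy": 2.44, "dz": 0, "wx": 0, "wy": 0, "wz": 0, "fingers": 1}
  ]
}}

```text
t: 23.17
tool_pos: [490.5, -256.8, 153.2]
tool_rot: [-0.001, 0.987, -0.159, -0.001]
force: [1.3, 0.3, -4.6]
opening: 0.414
gripper_force: 61.0
```

Call:
{"method": "play_rows", "body": {
  "commands": [
    {"dx": 1.01, "dy": 2.44, "dz": 0, "wx": 0, "wy": 0, "wz": 0, "fingers": 1},
    {"dx": 0.5, "dy": 1.2, "dz": 0, "wx": 0, "wy": 0, "wz": 0, "fingers": 1},
    {"dx": 0, "dy": 0, "dz": 0, "wx": 0, "wy": 0, "wz": -3.2, "fingers": 1},
    {"dx": 0, "dy": 0, "dz": 0, "wx": 0, "wy": 0, "wz": -6, "fingers": 1},
    {"dx": 0, "dy": 0, "dz": 0, "wx": 0, "wy": 0, "wz": -6, "fingers": 1}
  ]
}}

```text
t: 23.58
tool_pos: [493.6, -294.8, 153.4]
tool_rot: [-0.001, 1.0, -0.025, -0.001]
force: [0.1, 1.3, -4.0]
opening: 0.413
gripper_force: 61.2
```

Call:
{"method": "play_rows", "body": {
  "commands": [
    {"dx": 0, "dy": 0, "dz": 0, "wx": 0, "wy": 0, "wz": -6, "fingers": 1},
    {"dx": 0, "dy": 0, "dz": 0, "wx": 0, "wy": 0, "wz": -6, "fingers": 1},
    {"dx": 0, "dy": 0, "dz": 0, "wx": 0, "wy": 0, "wz": -6, "fingers": 1},
    {"dx": 0, "dy": 0, "dz": 0, "wx": 0, "wy": 0, "wz": -6, "fingers": 1},
    {"dx": 0, "dy": 0, "dz": 0, "wx": 0, "wy": 0, "wz": -6, "fingers": 1}
  ]
}}

```text
t: 24.0
tool_pos: [493.7, -294.4, 153.6]
tool_rot: [-0.001, 0.972, 0.235, -0.001]
force: [-0.5, 0.2, -3.2]
opening: 0.411
gripper_force: 61.2
```

Call:
{"method": "play_rows", "body": {
  "commands": [
    {"dx": 0, "dy": 0, "dz": 0, "wx": 0, "wy": 0, "wz": -6, "fingers": 1},
    {"dx": 0, "dy": 0, "dz": 0, "wx": 0, "wy": 0, "wz": -6, "fingers": 1},
    {"dx": 0, "dy": 0, "dz": 0, "wx": 0, "wy": 0, "wz": -5, "fingers": 1},
    {"dx": 0, "dy": 0, "dz": 0, "wx": 0, "wy": 0, "wz": 0, "fingers": 1},
    {"dx": 0, "dy": 0, "dz": 0, "wx": 0, "wy": 0, "wz": 0, "fingers": 1}
  ]
}}

```text
t: 24.42
tool_pos: [493.8, -294.6, 154.2]
tool_rot: [-0.001, 0.928, 0.372, -0.0]
force: [0.3, 0.3, -3.8]
opening: 0.416
gripper_force: 61.2
```

```bash
python3 - <<'E'
from h import *
go(494,-295,62,.766-np.pi/2)
E
```

```text
t 24.42 pos [ 493.8 -294.6  154.2] yaw -0.807 shift cm [-0.01  0.06  9.22] wz -0.2 q [-0.67  0.19  1.55 -0.    1.4   0.14] tilt 0.1
```

Call:
{"method": "play_rows", "body": {
  "commands": [
    {"dx": 0, "dy": 0, "dz": 1.5, "wx": 0, "wy": 0, "wz": 0, "fingers": 1},
    {"dx": 0, "dy": 0, "dz": 2.3, "wx": 0, "wy": 0, "wz": 0, "fingers": 1},
    {"dx": 0, "dy": 0, "dz": 2.3, "wx": 0, "wy": 0, "wz": 0, "fingers": 1},
    {"dx": 0, "dy": 0, "dz": 1.5, "wx": 0, "wy": 0, "wz": 0, "fingers": 1},
    {"dx": 0, "dy": 0, "dz": 0.8, "wx": 0, "wy": 0, "wz": 0, "fingers": 1}
  ]
}}

```text
t: 24.83
tool_pos: [493.1, -294.3, 68.6]
tool_rot: [-0.001, 0.928, 0.372, -0.001]
force: [-0.0, 0.1, -4.1]
opening: 0.416
gripper_force: 61.1
```

Call:
{"method": "play_rows", "body": {
  "commands": [
    {"dx": 0, "dy": 0, "dz": 0.4, "wx": 0, "wy": 0, "wz": 0, "fingers": 1},
    {"dx": 0, "dy": 0, "dz": 0.2, "wx": 0, "wy": 0, "wz": 0, "fingers": 1},
    {"dx": 0, "dy": 0, "dz": 0, "wx": 0, "wy": 0, "wz": 0, "fingers": 1},
    {"dx": 0, "dy": 0, "dz": 0, "wx": 0, "wy": 0, "wz": 0, "fingers": 1}
  ]
}}

```text
t: 25.17
tool_pos: [494.5, -295.4, 66.2]
tool_rot: [0.001, 0.928, 0.373, 0.0]
force: [0.2, 0.0, -4.3]
opening: 0.413
gripper_force: 61.1
```

Contact is expected near TCP z = 57, so there is about 9 mm to go.

Call:
{"method": "play_rows", "body": {
  "commands": [
    {"dx": 0, "dy": 0, "dz": 0.3, "wx": 0, "wy": 0, "wz": 0, "fingers": 1},
    {"dx": 0, "dy": 0, "dz": 0.2, "wx": 0, "wy": 0, "wz": 0, "fingers": 1},
    {"dx": 0, "dy": 0, "dz": 0.2, "wx": 0, "wy": 0, "wz": 0, "fingers": 1},
    {"dx": 0, "dy": 0, "dz": 0, "wx": 0, "wy": 0, "wz": 0, "fingers": 1},
    {"dx": 0, "dy": 0, "dz": 0, "wx": 0, "wy": 0, "wz": 0, "fingers": 1}
  ]
}}

```text
t: 25.58
tool_pos: [494.1, -295.1, 58.3]
tool_rot: [-0.0, 0.928, 0.374, -0.0]
force: [-1.1, -0.7, -4.2]
opening: 0.408
gripper_force: 61.1
```

Call:
{"method": "play_rows", "body": {
  "commands": [
    {"dx": 0, "dy": 0, "dz": 0.1, "wx": 0, "wy": 0, "wz": 0, "fingers": 1},
    {"dx": 0, "dy": 0, "dz": 0, "wx": 0, "wy": 0, "wz": 0, "fingers": 1},
    {"dx": 0, "dy": 0, "dz": 0, "wx": 0, "wy": 0, "wz": 0, "fingers": 1}
  ]
}}

```text
t: 25.83
tool_pos: [494.1, -295.1, 57.4]
tool_rot: [0.0, 0.928, 0.374, -0.0]
force: [-0.5, 1.0, -3.4]
opening: 0.41
gripper_force: 61.3
```

Call:
{"method": "play_rows", "body": {
  "commands": [
    {"dx": 0, "dy": 0, "dz": 0.1, "wx": 0, "wy": 0, "wz": 0, "fingers": 1},
    {"dx": 0, "dy": 0, "dz": 0, "wx": 0, "wy": 0, "wz": 0, "fingers": 1},
    {"dx": 0, "dy": 0, "dz": 0, "wx": 0, "wy": 0, "wz": 0, "fingers": 1}
  ]
}}

```text
t: 26.08
tool_pos: [494.1, -295.2, 57.2]
tool_rot: [0.0, 0.928, 0.374, 0.0]
force: [-5.1, 2.5, 9.1]
opening: 0.416
gripper_force: 62.6
```

Seated. I release, rise and look.

Call:
{"method": "play_rows", "body": {
  "commands": [
    {"dx": 0, "dy": 0, "dz": 0, "wx": 0, "wy": 0, "wz": 0, "fingers": -1},
    {"dx": 0, "dy": 0, "dz": 0, "wx": 0, "wy": 0, "wz": 0, "fingers": -1},
    {"dx": 0, "dy": 0, "dz": 0, "wx": 0, "wy": 0, "wz": 0, "fingers": -1},
    {"dx": 0, "dy": 0, "dz": 0, "wx": 0, "wy": 0, "wz": 0, "fingers": -1},
    {"dx": 0, "dy": 0, "dz": 0, "wx": 0, "wy": 0, "wz": 0, "fingers": -1}
  ]
}}

```text
t: 26.5
tool_pos: [494.1, -295.1, 56.3]
tool_rot: [0.0, 0.928, 0.374, -0.0]
force: [0.1, -0.3, 0.5]
opening: 0.998
gripper_force: 0.0
```

Call:
{"method": "play_rows", "body": {
  "commands": [
    {"dx": 0, "dy": 0, "dz": -1.5, "wx": 0, "wy": 0, "wz": 0, "fingers": -1},
    {"dx": 0, "dy": 0, "dz": -3.5, "wx": 0, "wy": 0, "wz": 0, "fingers": -1},
    {"dx": 0, "dy": 0, "dz": -3.5, "wx": 0, "wy": 0, "wz": 0, "fingers": -1},
    {"dx": 0, "dy": 0, "dz": -3.5, "wx": 0, "wy": 0, "wz": 0, "fingers": -1},
    {"dx": 0, "dy": 0, "dz": -3.5, "wx": 0, "wy": 0, "wz": 0, "fingers": -1}
  ]
}}

```text
t: 26.92
tool_pos: [493.9, -294.8, 213.1]
tool_rot: [0.0, 0.928, 0.374, -0.0]
force: [-0.6, -0.8, 0.3]
opening: 1.001
gripper_force: 0.0
```

Call:
{"method": "play_rows", "body": {
  "commands": [
    {"dx": 0, "dy": 0, "dz": -2, "wx": 0, "wy": 0, "wz": 0, "fingers": -1},
    {"dx": 0, "dy": 0, "dz": 0, "wx": 0, "wy": 0, "wz": 0, "fingers": -1},
    {"dx": 0, "dy": 0, "dz": 0, "wx": 0, "wy": 0, "wz": 0, "fingers": -1},
    {"dx": 0, "dy": 0, "dz": 0, "wx": 0, "wy": 0, "wz": 0, "fingers": -1}
  ]
}}

```text
t: 27.25
tool_pos: [493.8, -294.9, 230.3]
tool_rot: [-0.001, 0.928, 0.374, -0.0]
force: [-0.3, -0.2, -0.8]
opening: 1.002
gripper_force: 0.0
```

```bash
python3 - <<'E'
from h import *
go(494,-295,230,-.8)
z=lambda im,f:cv2.resize(im[:,:,::-1],f,interpolation=cv2.INTER_CUBIC)
c=cam("wrist"); m=np.load("cm.npy",allow_pickle=True).item(); s=cam("side")
top=np.hstack([z(c["img"][110:290,230:430],(400,360)),z(m["img"][110:290,230:430],(400,360))])
bot=z(s["img"][130:400,190:500],(276,240)); sc=z(cam("scene")["img"][180:400,170:450],(305,240))
cv2.imwrite("pics/fin.png",np.vstack([top,np.hstack([bot,sc,np.zeros((240,800-276-305,3),np.uint8)])]))
E
```

```text
t 27.25 pos [ 493.8 -294.9  230.3] yaw -0.805 shift cm [0.   0.02 0.03] wz -0.3 q [-0.67  0.15  1.44 -0.    1.55  0.13] tilt 0.07
```

View pics/fin.png

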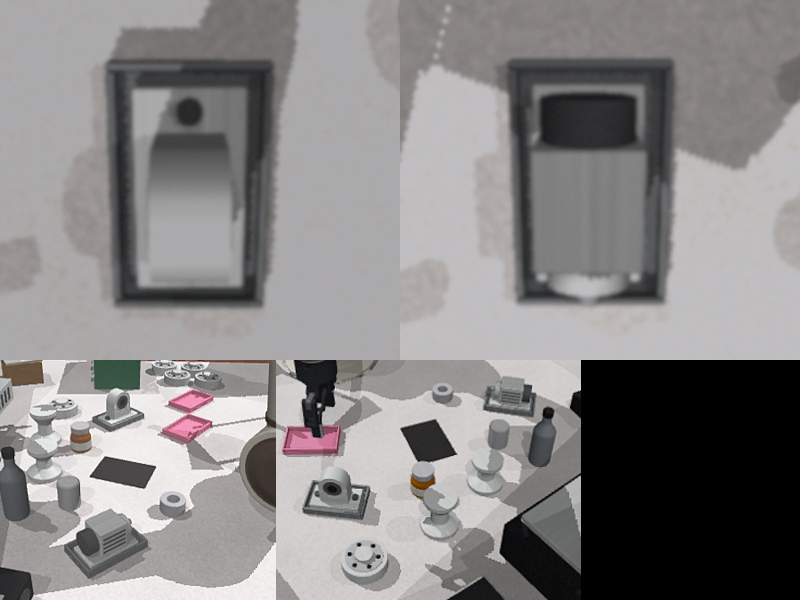

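The final montage shows the pedestal centred and flat in tray_b (top left, around (190,185)). The motor is centred and flat in tray_a (top right, around (590,185)). The bystanders are undisturbed and the gripper is clear, so I hand in.

```bash
python3 -c "
from workcell import r; print(r.finish_job())"
```

```text
the job is handed in; nothing more can be done
None
```

I swapped the two parts and handed the job in at about 27 s: the pedestal stands flat and centred in tray_b and the motor in tray_a, nothing else on the bench looks moved, and the hand-in did not return a verdict.

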